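# Back off a ratchet panel clamp to its stop

### The arm

A 7-joint arm with a two-finger parallel gripper is mounted at the origin on the work surface. World frame = base frame: x ahead of the robot, y to its left, z up, the work surface at z = 0. Lengths are in m, angles in degrees, forces in N, time in s.
With the tool pointing down it reaches from about 0.425 to 0.875 m from the base axis. Payload 4.7 kg.
Tool frame: the origin (TCP) lies on the centre line of the jaws, within the pads' length; the fingertips stand 11 mm ahead of it and the grasp point (between the pads) lies 8 mm behind it; z points along the fingers, y is the direction in which the jaws open and shut (so a half turn about z gives the same grasp; the last joint's range is limited). The gripper opens to 87 mm and grips with 3 to 60 N. Pads are 19 mm wide; open, the fingers measure 117 mm over their backs; the gripper's body (75 mm by 190 mm) begins 51 mm behind the grasp point.
Start: joints at [66.698, 18.392, -4.016, 83.108, 1.295, 78.541, -3.26], TCP at [0.266, -0.593, 0.211] pointing down, gripper open.
Joint ranges: [-163.93, 163.93], [-17.29, 119.83], [-79.2, 71.16], [3.27, 140.29], [-89.18, 269.18], [5.43, 117.66], [-154.24, 154.24]. Speed limits (degrees/s): [147.25, 147.25, 180, 180, 180, 180, 180].

### API

Orientations are given as [roll, pitch, yaw] about the fixed x, y, z axes, in that order (R = Rz(yaw) Ry(pitch) Rx(roll)).
In Python, from cell import env gives the robot as it stands.
- The arm moves only by the tool servo_tool, never from a script. Its argument "moves" is text: rows parted by semicolons, each of 7 numbers parted by spaces: the shift along the tool's x, y, z as a fraction of full scale, then the turn, a rotation vector about the tool's x, y, z as a fraction of full scale, then the gripper's target within -1 to 1 (shut at 1, half-way at 0, fully open at -1). A call has 1 to 20 rows; each row shifts and turns the pose as measured when the row begins, along the tool's axes as they then stand; what a row does not reach is not made up. Full scale, the value 1, is 1000 mm for a shift and 0.5 rad for a turn. A row lasts 1/12 s, in which the tool goes at most 41.7 mm and 7.16 degrees, less where a joint would pass 70% of its speed; a pose out of reach is approached as far as the arm can. A call with a number of a shift or a turn outside -1 to 1 is refused whole. A call with a gripper value outside its range is refused whole. The fingers move at their own pace and stop on an object; "squeeze" is the grip in N (left out, the last holds). Time passes only in rows, so rows that do not move let the fingers close. It gives the time, the measured TCP pose, the force and the opening at its end, in the units of the state.
- env.get_obs(): the state, without advancing time (a new reading comes with each control period).
- env.read_camera(name): name is "scene" or "top" or "wrist"; returns a dict with "img" (420x560x3 uint8, red, green, blue), "range_z" (420x560 float32, m along the optical axis (not along the pixel's ray), 0 where there is no reading), "mtx" (3x3 intrinsics, pixels), "k1" (the pictures are not rectified: a ray, as slopes to the right and down, at radius r is drawn at 1 + k1 r^2 times it, then the intrinsics apply), "T" (4x4, takes a point from camera to world coordinates); the wrist camera has in their place "hand_eye" (4x4, takes a point from camera to tool coordinates, whose origin is the TCP and whose axes are the flange's). Camera axes: x right, y up, looking along -z (the intrinsics and any distortion apply to the point x, -y, -z); pixel columns grow to the right and rows downward; lengths in m; the calibration is good to about 2 mm. A picture is of the moment at which its call begins: read the wrist's pose just before it.
- env.sign_off(): hands the job in, once; it reports no verdict.
The state is a dict: "time_s": time; "qpos": joint angles; "joint_velocities": joint speeds; "effort": joint torques, N m; "tool_pos": TCP position; "tool_rot": TCP orientation; "force": force on the tool from outside, world axes, zero at the start; "wrist_torque": the same for the moment, N m; "grip_width": finger opening in m.
Only numpy, scipy, OpenCV 4.12 (cv2) and the standard library are available. Lean on these libraries where they do the work, as an engineer would, in place of code of your own. Each camera call takes 0.05 s, during which the arm holds its last target.

### The job

The glued panel is dry. Fold the clamp's holding pawl up and over so that it stays clear of the ratchet wheel, then turn the wheel backwards by its crank until you feel the moving jaw come up snugly but gently against the stop screw in the wooden block, and fold the pawl back down onto the teeth, the jaw still resting on the screw. Never force the wheel against the pawl or ram the jaw into the stop, leave the panel and the other things on the bench where they are, and let go of everything.

Things in the scene. Friction and masses are not known exactly. Their poses are not given: they have to be found in the camera images.
- clamp: Panel clamp fixed to the bench. Origin: on the bench under the wheel's vertical axis. Its x and y axes are level, z is up. Grey base box 170 (x) by 180 (y) by 50 mm high round the origin; two steel bars (top 45 mm above the bench) run from it along +y to a fixed end jaw at y = 400 to 430 mm. The panel lies on the bars between the end jaw and the moving jaw
- wheel (a joint): Ratchet wheel lying flat on the base: steel disc 124 mm across, 20 saw teeth on its upper face near the rim (tops 71 mm above the bench), on the clamp's vertical axis. 0 at the start; grows backwards = counter-clockwise from above = opens the jaw, 0.034 m per rad; 0.55 to 1.4 rad needed. The pawl blocks this. It stays where left; turning takes 2 to 4 N at the handle
- crank_handle (a point): Centre of the upright round wooden crank handle (20 mm across, 93 to 148 mm above the bench, this point 125 mm), fixed to the wheel 75 mm from its axis. Its crank arm (22 mm wide, top 93 mm above the bench) runs inwards to the hub. At the start it lies at 170 degrees in the clamp's frame (towards clamp -x)
- pawl (a joint): Holding pawl: a steel arm 76 mm long, 12 mm wide, on a level hinge parallel to the clamp's x axis. Reads -0.1 to 0.1 when its nose is down on the teeth, 1.57 when upright, 2.0 at its end stop, folded back. 120 g, no spring: past about 1.7 rad it stays folded back by its own weight, below upright it falls onto the teeth
- pawl_hinge (a point): Hinge axis of the pawl, fixed to the clamp at x 52, y 70 mm, 88 mm above the bench. With the pawl down, its arm points from here along the clamp's -y; lifting swings it up and over to the +y side. The hinge cheeks span x 36.5 to 67.5 mm and reach 98 mm above the bench
- pawl_bar (a point): Middle of the free part of the pawl's cross bar: round steel, 10 mm across, parallel to the clamp's x, sticking out 44 mm from the arm's side towards clamp +x (this point is 26 mm out). 58 mm along the arm from the hinge and 8 mm above its centre line: it moves on a circle of 58.5 mm about the hinge, and is 96 mm above the bench when down. Beneath it only the rim, up to 71 mm
- jaw (a joint): Moving jaw on the bars, driven by the wheel without slack (jaw = 0.034 x wheel). 0 at the start, touching the panel; grows as it opens, along the clamp's -y (m)
- jaw_face (a point): Centre of the moving jaw's rear face (120 by 45 mm, dark steel, looks along the clamp's -y), 69.5 mm above the bench; at the start at clamp y = 195 mm
- stop: Stop: pale wooden block 130 by 30 (along the clamp's y) by 45 mm, clamped fast across the bars between the base and the moving jaw, top 90 mm above the bench. Origin: centre of its underside; axes parallel to the clamp's. Its place along the bars varies. From the middle of its face sticks the stop screw (steel, 18 mm across) that the jaw meets; it does not give way
- stop_face (a point): Centre of the block's face towards the jaw. The stop screw sticks out 4 to 18 mm from it towards the jaw, set differently each time and not measured: feel for it. The meeting is hard: the force at the handle, above the turning effort, reaches the screw 2.2 times, and rises by several N per mm of handle travel. 3 to 7 N at the handle is snug and gentle; 15 N would be ramming
- panel: Loose glued panel, 120 by 180 by 30 mm, lying on the bars in the clamp. Origin: centre of its underside
- flat_pencil: Loose flat pencil, 120 by 14 by 8 mm, lying on the panel. Origin: centre of its underside
- sanding_block: Loose cork sanding block 112 by 66 by 28 mm on the bench by the clamp's base. Origin: centre of its underside
- glue_bottle: Loose white glue bottle, 60 mm across, 150 mm tall, on the bench beyond the clamp. Origin: centre of its underside
- tape_roll: Loose roll of tape 100 mm across, 25 mm high, on the bench beyond the panel. Origin: centre of its underside
- offcut: Loose wood offcut 130 by 50 by 20 mm on the bench beyond the wheel. Origin: centre of its underside
- paint_brush: Loose paint brush on the bench beyond the wheel. Origin: on its underside

How it is judged:
By the outcome, as a careful person would: the job done as asked, in the order asked, and still so for the second after the job is handed in, with the robot touching nothing.
It also fails if it takes over 72 s, if anything falls off the work surface, if the arm or the gripper's body presses on something with over 40 N, if the wrist force passes 120 N, or if a joint passes its speed limit or range.

## Working session

There is one attempt and no reset: what is moved stays moved. The work goes in short steps, Python scripts to look and compute and a tool call to move; the robot and the scene stay as the last step left them, time stands still between calls to the robot, and variables do not carry over. Pictures are saved under pics/ and viewed, and the job is handed in when it is done.

Besides the shell and the picture viewer there is one more tool, called after "Call:" by a JSON object that holds its "name" and its "arguments", one argument or row to a line. servo_tool: Moves the arm, as the interface text tells. Its arguments: {"type":"object","properties":{"moves":{"type":"string"},"squeeze":{"type":"number"}},"required":["moves"]}

```bash
ls; mkdir -p pics
python3 - <<'E'
from cell import env
import cv2
o=env.get_obs()
for k,v in o.items(): print(k,v)
for n in ("scene","top","wrist"):
    c=env.read_camera(n)
    cv2.imwrite(f"pics/{n}0.png",c["img"][:,:,::-1])
    print(n,c["mtx"],c["k1"],c.get("T",c.get("hand_eye")))
E
```

```text
pics
time_s 0.0
qpos [66.69629644 18.43822087 -4.01383358 83.17480368  1.29413898 78.54177763
 -3.25968915]
joint_velocities [-0.04457923  0.10340003 -0.07805368  0.00636709 -0.05612537 -0.09853439
  0.01240119]
effort [ 1.01428188e-03 -4.91284454e+01 -4.03661672e-01 -3.12524450e+01
 -6.42792019e-02  4.37740353e-02  1.53005735e-04]
tool_pos [ 0.26523689 -0.59278422  0.20977168]
tool_rot [-1.79890387e+02  5.52053157e-03  2.41119840e+01]
force [ 0.38149522  0.78654816 -0.07095056]
wrist_torque [0.02851024 0.00591859 0.01346738]
grip_width 0.08722764431744817
scene [[538.33219667   0.         277.84322595]
 [  0.         538.33219667 205.75765052]
 [  0.           0.           1.        ]] -0.11519010503357009 [[ 0.40833618 -0.69674495  0.58975252  1.29677348]
 [ 0.91275188  0.30310765 -0.27387909 -0.37211973]
 [ 0.01206538  0.65013247  0.75972508  1.00254732]
 [ 0.          0.          0.          1.        ]]
top [[448.37872508   0.         278.23352652]
 [  0.         448.37872508 210.44660079]
 [  0.           0.           1.        ]] 0.02147232824547845 [[ 0.02093892  0.99521107 -0.09548031  0.51270292]
 [-0.99932458  0.02371831  0.02806807 -0.02863583]
 [ 0.03019828  0.09482811  0.99503552  1.10032495]
 [ 0.          0.          0.          1.        ]]
wrist [[335.70414323   0.         278.82698658]
 [  0.         335.70414323 207.70450807]
 [  0.           0.           1.        ]] -0.05899916815415312 [[-1.30002516e-04  9.66668531e-01  2.56031120e-01  6.94941902e-02]
 [ 9.99999950e-01  1.99288088e-04 -2.44669532e-04 -4.27998769e-05]
 [-2.87538290e-04  2.56031076e-01 -9.66668509e-01 -1.73525275e-01]
 [ 0.00000000e+00  0.00000000e+00  0.00000000e+00  1.00000000e+00]]
```

View pics/scene0.png

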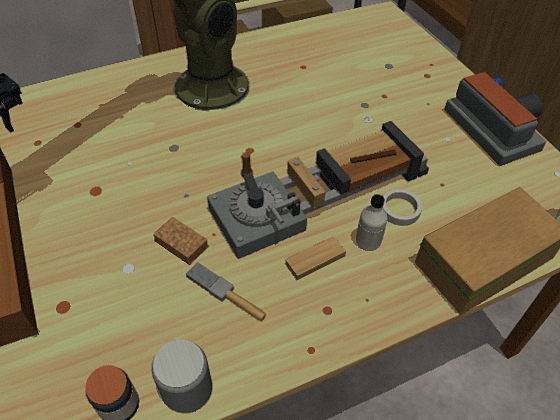

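View pics/top0.png

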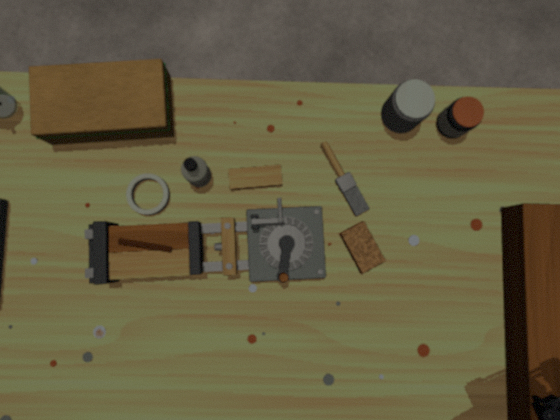

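View pics/wrist0.png

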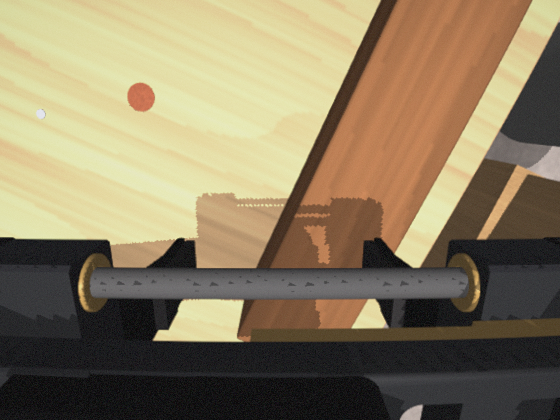

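The top view shows the base round pixel (287,243), the handle at (284,278), the pawl at (268,220) with its bar at (280,205), and the block at (229,247). Clamp +y points image-left (world +y) and clamp +x image-up (world +x). Next I measure the clamp.

```bash
cat > h.py <<'E'
import numpy as np, cv2
from cell import env
from scipy.spatial.transform import Rotation as R
def cloud(c,T=None):
    h,w=c["range_z"].shape
    u,v=np.meshgrid(np.arange(w),np.arange(h))
    p=cv2.undistortPoints(np.stack([u,v],-1).reshape(-1,1,2).astype(np.float64),c["mtx"],np.array([c["k1"],0,0,0.]),None,None,None).reshape(h,w,2)
    z=c["range_z"].astype(float)
    P=np.stack([p[...,0]*z,-p[...,1]*z,-z,np.ones_like(z)],-1)
    T=c["T"] if T is None else T
    W=(P@T.T)[...,:3]; W[z==0]=np.nan
    return W
def ray(c,u,v,zp):
    p=cv2.undistortPoints(np.array([[[u,v]]],float),c["mtx"],np.array([c["k1"],0,0,0.]))[0,0]
    d=c["T"][:3,:3]@np.array([p[0],-p[1],-1]); o=c["T"][:3,3]
    return o+d*(zp-o[2])/d[2]
def wristT(c,o):
    T=np.eye(4);T[:3,:3]=R.from_euler('xyz',o["tool_rot"],degrees=True).as_matrix();T[:3,3]=o["tool_pos"]
    return T@c["hand_eye"]
E
python3 - <<'E'
from h import *
np.set_printoptions(precision=4,suppress=True)
for n in("top","scene"):
    c=env.read_camera(n);W=cloud(c)
    x,y,z=W[...,0],W[...,1],W[...,2]
    reg=(x>.3)&(x<.62)&(y>-.25)&(y<.5)
    print(n,"table z",np.nanmedian(z[reg&(z<.02)]))
    m=reg&(abs(z-.05)<.005)&(y<.1)
    P=W[m]; print(len(P), P.mean(0))
    r=cv2.minAreaRect(P[:,:2].astype(np.float32)*1000);print("base",r)
    b=reg&(abs(z-.09)<.006)&(y>.05)&(y<.15)
    P=W[b];
    if len(P): print("block",len(P),P.mean(0),cv2.minAreaRect(P[:,:2].astype(np.float32)*1000))
    hnd=reg&(z>.12)&(y<.1); P=W[hnd]; print("handle",len(P),np.median(P,0),P.max(0))
    c2=W
    big=cv2.resize(c["img"][170:310,70:350] if n=="top" else c["img"][120:290,180:440],None,fx=2.8,fy=2.8,interpolation=cv2.INTER_CUBIC)
    cv2.imwrite(f"pics/{n}1.png",big[:,:,::-1])
E
```

```text
top table z -5.18488648151294e-05
3051 [ 0.5317 -0.0696  0.0497]
base ((534.1755981445312, -32.307403564453125), (169.6298370361328, 271.11981201171875), 3.554224967956543)
block 1080 [0.5273 0.0987 0.0909] ((526.015625, 95.72333526611328), (129.84359741210938, 94.54106903076172), 2.2285873889923096)
handle 73 [ 0.4636 -0.0687  0.1472] [ 0.472  -0.0602  0.1526]
scene table z 0.0010413229136553293
2264 [ 0.5478 -0.0759  0.0506]
base ((535.4248046875, -35.409027099609375), (170.6728057861328, 270.506103515625), 1.537030816078186)
block 743 [0.533  0.0997 0.0915] ((528.2760620117188, 98.26268005371094), (134.89718627929688, 96.2766342163086), 0.05639447644352913)
handle 108 [ 0.4688 -0.0712  0.1416] [ 0.4753 -0.0606  0.1525]
```

View pics/top1.png

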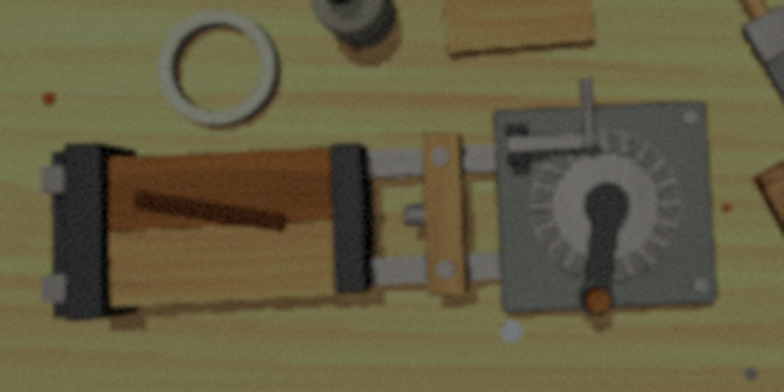

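View pics/scene1.png

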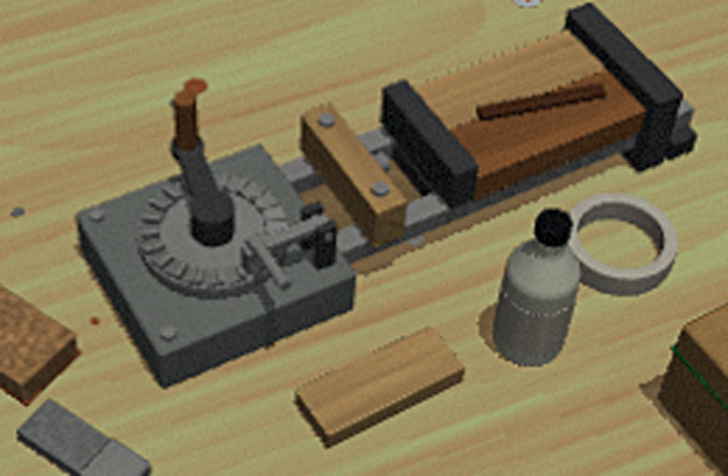

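Run:
```python
from h import *
np.set_printoptions(precision=4,suppress=True)
c=env.read_camera("top");W=cloud(c);x,y,z=W[...,0],W[...,1],W[...,2]
reg=(x>.3)&(x<.7)&(y>-.25)&(y<.5)
f=lambda m:cv2.minAreaRect(W[m][:,:2].astype(np.float32)*1000)
print("base",f(reg&(abs(z-.05)<.003)&(y<.014)))
for lo,hi,zz in((.07,.13,.09),(.15,.22,.09),(.33,.46,.09)):
    m=reg&(z>.083)&(z<.12)&(y>lo)&(y<hi); print(lo,f(m),m.sum(),np.median(z[m]))
# hub : high points near axis; wheel disc
m=reg&(abs(z-.071)<.004)&(y<.02);print("teeth",cv2.minEnclosingCircle(W[m][:,:2].astype(np.float32)*1000),m.sum())
# corners by ray at z=.05 from crop px
for u,v in((495,112),(705,101),(716,300),(503,312)):
    print(ray(c,70+u/2.8,170+v/2.8,.05))
for n,u,v,h in(("handle",598,301,.148),("hub",605,207,.1),("bartip",587,80,.096),("barroot",588,140,.096),("hinge",515,147,.098)):
    print(n,ray(c,70+u/2.8,170+v/2.8,h))
```

```text
base ((537.3446044921875, -77.6157455444336), (169.4287567138672, 179.41519165039062), 4.065556526184082)
0.07 ((581.7096557617188, 100.10737609863281), (59.66575241088867, 236.37985229492188), 89.98728942871094) 500 0.09212287236733263
0.15 ((607.093505859375, 184.54525756835938), (38.14344787597656, 190.42782592773438), 79.44085693359375) 100 0.08580246123992907
0.33 ((507.6627197265625, 338.9926452636719), (138.97320556640625, 23.76198387145996), 3.3066329956054688) 598 0.0914916416163869
teeth ((546.5025634765625, -68.35334777832031), 73.21075439453125) 629
[0.6128 0.0156 0.05  ]
[ 0.6263 -0.161   0.05  ]
[ 0.4603 -0.172   0.05  ]
[0.447  0.0044 0.05  ]
handle [ 0.4626 -0.0697  0.148 ]
hub [ 0.5342 -0.0759  0.1   ]
bartip [ 0.6361 -0.0596  0.096 ]
barroot [ 0.5876 -0.0614  0.096 ]
hinge [ 0.5805 -0.0031  0.098 ]
```

Run:
```python
from h import *
c=env.read_camera("top");W=cloud(c);x,y,z=W[...,0],W[...,1],W[...,2]
for a in np.arange(-.6,.5,.1):
    m=(y>a)&(y<a+.1)&(x>.2)&(x<.75)
    if m.any(): print(round(a,1),np.nanpercentile(z[m],[50,99,100]).round(3))
```

```text
-0.6 [0.    0.335 0.339]
-0.5 [0.    0.007 0.338]
-0.4 [0.    0.006 0.032]
-0.3 [0.001 0.031 0.035]
-0.2 [0.001 0.07  0.076]
-0.1 [0.002 0.102 0.152]
-0.0 [0.001 0.093 0.1  ]
0.1 [0.001 0.149 0.154]
0.2 [0.001 0.083 0.089]
0.3 [0.    0.094 0.098]
0.4 [-0.     0.004  0.007]
```

Call:
{"name": "servo_tool", "arguments": {
  "moves": "0 0 -0.02 0 0 0.117 -1;0 0 -0.02 0 0 0.117 -1;0 0 -0.02 0 0 0.117 -1;0 0 -0.02 0 0 0.117 -1;0 0 -0.01 0 0 0.117 -1;0 0 0 0 0 0.117 -1"
}}

```text
time_s: 0.85
tool_pos: [0.2647, -0.5919, 0.302]
tool_rot: [-179.7, 0.1, 3.1]
force: [-0.1, -0.0, -0.3]
grip_width: 0.0871
```

Call:
{"name": "servo_tool", "arguments": {
  "moves": "0.0237 -0.032 0 0 0 -0.03 -1;0.0237 -0.032 0 0 0 0 -1;0.0237 -0.032 0 0 0 0 -1;0.0237 -0.032 0 0 0 0 -1;0.0237 -0.032 0 0 0 0 -1;0.0237 -0.032 0 0 0 0 -1;0.0237 -0.032 0 0 0 0 -1;0.0237 -0.032 0 0 0 0 -1;0.0237 -0.032 0 0 0 0 -1;0.0237 -0.032 0 0 0 0 -1;0.0237 -0.032 0 0 0 0 -1;0.0237 -0.032 0 0 0 0 -1;0.0237 -0.032 0 0 0 0 -1;0.0237 -0.032 0 0 0 0 -1;0.02 -0.026 0 0 0 0 -1;0 0 0 0 0 0 -1"
}}

```text
time_s: 2.18
tool_pos: [0.5967, -0.0782, 0.3019]
tool_rot: [180.0, -0.0, 3.2]
force: [-0.1, 0.9, -0.3]
grip_width: 0.0874
```

Call:
{"name": "servo_tool", "arguments": {
  "moves": "0.0205 -0.017 -0.0 0 0 -0.03 -1;0 0 0.03 0 0 0 -1;0 0 0.03 0 0 0 -1;0 0 0.03 0 0 0 -1;0 0 0 0 0 0 -1"
}}

```text
time_s: 2.6
tool_pos: [0.6202, -0.0544, 0.2113]
tool_rot: [180.0, -0.4, 4.6]
force: [-1.4, -0.2, -1.8]
grip_width: 0.0867
```

Run:
```python
from h import *
np.set_printoptions(precision=4,suppress=True)
o=env.get_obs();c=env.read_camera("wrist");cv2.imwrite("pics/w1.png",c["img"][:,:,::-1])
print(o["tool_pos"],o["tool_rot"],o["qpos"])
c["T"]=wristT(c,o);W=cloud(c)
np.save("W.npy",W)
```

```text
[ 0.6202 -0.0544  0.2113] [179.9829  -0.3944   4.5548] [ 24.7413  16.709  -27.2156  86.905    7.7253  77.858  -88.509 ]
```

View pics/w1.png

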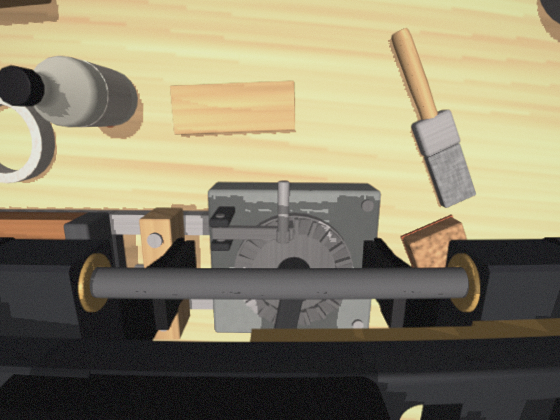

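The wrist view shows the bar upright at column ~284, rows 182–242, just ahead of the rod, with the fingers straddling it.

Run:
```python
from h import *
np.set_printoptions(precision=4,suppress=True)
o=env.get_obs();c=env.read_camera("wrist");c["T"]=wristT(c,o)
print(o["tool_pos"],o["tool_rot"])
for u,v in((284,183),(284,210),(284.5,236)): print(ray(c,u,v,.096+.004), np.load("W.npy")[int(v),int(u)])
for u,v in((213,188),(379,190)): print("corner",ray(c,u,v,.05))
```

```text
[ 0.6216 -0.0543  0.2147] [179.9511  -0.6298   4.5494]
[ 0.6386 -0.0577  0.1   ] [ 0.6371 -0.0577  0.099 ]
[ 0.6144 -0.0597  0.1   ] [ 0.6136 -0.0596  0.1011]
[ 0.5901 -0.0622  0.1   ] [ 0.5895 -0.0616  0.1007]
corner [0.619  0.0132 0.05  ]
corner [ 0.6305 -0.1577  0.05  ]
```

Call:
{"name": "servo_tool", "arguments": {
  "moves": "-0.0035 0.005 0.02 0 0.02 0.02 0;0 0 0.02 0 0 0 0;0 0 0.02 0 0 0 0;0 0 0 0 0 0 0;0 0 0 0 0 0 0",
  "squeeze": 8
}}

```text
time_s: 3.12
tool_pos: [0.6294, -0.0624, 0.171]
tool_rot: [179.6, -2.7, 3.8]
force: [1.0, 0.1, 0.0]
grip_width: 0.0614
```

Call:
{"name": "servo_tool", "arguments": {
  "moves": "-0.006 -0.001 0 0 -0.04 0 0;-0.004 0 0 0 -0.03 0 0;0 0 0 0 0 0 0;0 0 0 0 0 0 0"
}}

```text
time_s: 3.45
tool_pos: [0.6221, -0.0627, 0.1789]
tool_rot: [179.5, -1.1, 3.7]
force: [-0.1, 0.6, 0.1]
grip_width: 0.0445
```

Call:
{"name": "servo_tool", "arguments": {
  "moves": "-0.003 -0.001 0 0 -0.02 -0.005 0;0 0 0 0 0 0 0;0 0 0 0 0 0 0"
}}

```text
time_s: 3.7
tool_pos: [0.6198, -0.0616, 0.1807]
tool_rot: [179.5, -0.6, 3.8]
force: [0.2, 0.2, -0.3]
grip_width: 0.0434
```

Call:
{"name": "servo_tool", "arguments": {
  "moves": "0 0 0 0 0 0 0"
}}

```text
time_s: 3.78
tool_pos: [0.6197, -0.0615, 0.1808]
tool_rot: [179.5, -0.6, 3.9]
force: [-0.0, -0.3, -0.4]
grip_width: 0.0433
```

Call:
{"name": "servo_tool", "arguments": {
  "moves": "-0.003 -0.002 0.015 0 -0.02 0 0;0 0 0.015 0 0 0 0;0 0 0.015 0 0 0 0;0 0 0.015 0 0 0 0;0 0 0.015 0 0 0 0;0 0 0 0 0 0 0;0 0 0 0 0 0 0"
}}

```text
time_s: 4.37
tool_pos: [0.6138, -0.0592, 0.0967]
tool_rot: [179.5, 0.4, 3.9]
force: [0.7, 0.7, 0.7]
grip_width: 0.0438
```

Call:
{"name": "servo_tool", "arguments": {
  "moves": "0.001 0.0005 0.004 0 0.01 0 0;0 0 0.003 0 0 0 0;0 0 0.001 0 0 0 0.6;0 0 0 0 0 0 1;0 0 0 0 0 0 1;0 0 0 0 0 0 1;0 0 0 0 0 0 1;0 0 0 0 0 0 1",
  "squeeze": 8
}}

```text
time_s: 5.03
tool_pos: [0.6165, -0.0596, 0.0907]
tool_rot: [179.5, -0.2, 3.9]
force: [-0.7, -0.0, 0.3]
grip_width: 0.0113
```

Call:
{"name": "servo_tool", "arguments": {
  "moves": "0 -0.0012 -0.006 0 0 0 1;0 -0.0018 -0.0059 0 0 0 1;0 -0.0024 -0.0056 0 0 0 1;0 -0.003 -0.0054 0 0 0 1;0 -0.0035 -0.005 0 0 0 1"
}}

```text
time_s: 5.45
tool_pos: [0.6154, -0.0474, 0.121]
tool_rot: [179.5, -0.1, 3.8]
force: [0.3, -0.3, 0.3]
grip_width: 0.0008
```

Run:
```python
from h import *
for n,s in(("scene",(slice(120,290),slice(180,440))),("top",(slice(170,310),slice(70,350)))):
    c=env.read_camera(n);cv2.imwrite(f"pics/{n}2.png",cv2.resize(c["img"][s],None,fx=2.8,fy=2.8)[:,:,::-1])
c=env.read_camera("wrist");cv2.imwrite("pics/w2.png",c["img"][:,:,::-1])
```

```text
(no output)
```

View pics/scene2.png

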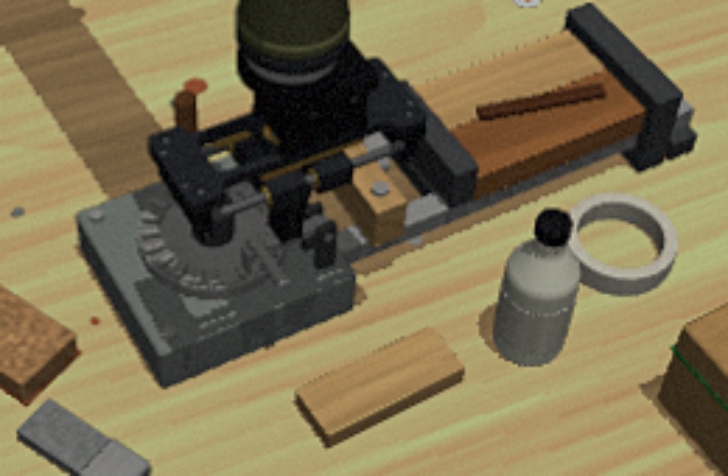

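View pics/w2.png

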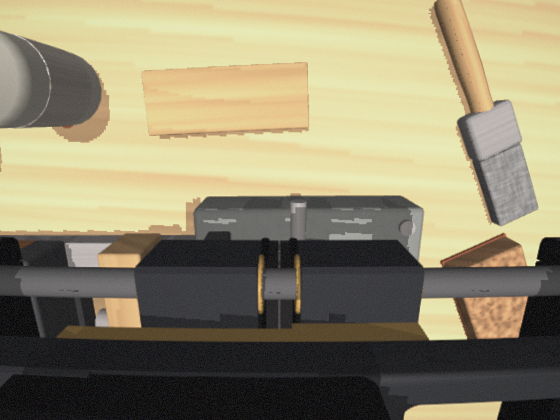

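Call:
{"name": "servo_tool", "arguments": {
  "moves": "0 0 0 0 0 0 0;0 0.006 0 0 0 0 0;0 0.005 0 0 0 0 0;0 0 0 0 0 0 0;0 0 0 0 0 0 0",
  "squeeze": 30
}}

```text
time_s: 6.02
tool_pos: [0.6156, -0.0601, 0.1196]
tool_rot: [179.5, -0.1, 3.8]
force: [0.4, 0.2, -0.3]
grip_width: 0.0261
```

Call:
{"name": "servo_tool", "arguments": {
  "moves": "0 0 0 0 0 0 0;0 0 0.01 0 0 0 0;0 0 0.01 0 0 0 0;0 0 0.008 0 0 0 0;0 0 0.005 0 0 0 0;0 0 0 0 0 0 0;0 0 0 0 0 0 0"
}}

```text
time_s: 6.6
tool_pos: [0.6141, -0.0607, 0.0809]
tool_rot: [179.5, 0.1, 3.8]
force: [-0.3, -0.2, 0.6]
grip_width: 0.0433
```

Call:
{"name": "servo_tool", "arguments": {
  "moves": "0.001 -0.0005 0.001 0 0 0 0.6;0 0 0 0 0 0 1;0 0 0 0 0 0 1;0 0 0 0 0 0 1;0 0 0 0 0 0 1;0 0 0 0 0 0 1;0 0 0 0 0 0 1;0 0 0 0 0 0 1",
  "squeeze": 30
}}

```text
time_s: 7.27
tool_pos: [0.6159, -0.0585, 0.0808]
tool_rot: [179.6, 0.0, 3.9]
force: [0.4, -1.6, -0.7]
grip_width: 0.0089
```

Call:
{"name": "servo_tool", "arguments": {
  "moves": "0 0 0 0 0 0 1;0 0 -0.001 0 0 0 1"
}}

```text
time_s: 7.43
tool_pos: [0.6159, -0.0584, 0.0816]
tool_rot: [179.6, 0.0, 3.9]
force: [0.3, 1.3, -2.9]
grip_width: 0.0086
```

Call:
{"name": "servo_tool", "arguments": {
  "moves": "0 -0.0012 -0.006 0 0 0 1;0 -0.0018 -0.0059 0 0 0 1;0 -0.0024 -0.0056 0 0 0 1;0 -0.003 -0.0054 0 0 0 1;0 -0.0035 -0.005 0 0 0 1"
}}

```text
time_s: 7.85
tool_pos: [0.6151, -0.0474, 0.1098]
tool_rot: [179.5, 0.1, 3.8]
force: [1.3, -0.3, -4.7]
grip_width: 0.0084
```

Call:
{"name": "servo_tool", "arguments": {
  "moves": "0 -0.004 -0.0046 0 0 0 1;0 -0.0045 -0.0042 0 0 0 1;0 -0.0049 -0.0037 0 0 0 1;0 -0.0053 -0.0032 0 0 0 1;0 -0.0056 -0.0026 0 0 0 1"
}}

```text
time_s: 8.27
tool_pos: [0.6133, -0.0232, 0.1311]
tool_rot: [179.3, 0.0, 3.7]
force: [0.9, -1.1, -3.0]
grip_width: 0.0087
```

Call:
{"name": "servo_tool", "arguments": {
  "moves": "0 -0.0058 -0.0012 0 0 0 1;0 -0.006 -0.0005 0 0 0 1;0 -0.006 -0.0003 0 0 0 1;0 -0.006 0 0 0 0 1;0 -0.006 0.0006 0 0 0 1"
}}

```text
time_s: 8.68
tool_pos: [0.6118, 0.0092, 0.1387]
tool_rot: [179.1, -0.1, 3.6]
force: [-4.1, 1.2, 8.7]
grip_width: 0.0025
```

Run:
```python
from h import *
print(env.get_obs()["force"],env.get_obs()["grip_width"])
for n,s in(("scene",(slice(120,290),slice(180,440))),):
    c=env.read_camera(n);cv2.imwrite(f"pics/{n}3.png",cv2.resize(c["img"][s],None,fx=2.8,fy=2.8)[:,:,::-1])
c=env.read_camera("wrist");cv2.imwrite("pics/w3.png",c["img"][:,:,::-1])
print(env.get_obs()["force"],env.get_obs()["grip_width"],env.get_obs()["tool_pos"])
```

```text
[-4.14859171  1.17234162  8.74169494] 0.0024763689890233377
[-2.0967975   1.98864821 10.1237824 ] 0.000992155964733626 [0.61181118 0.01187024 0.13848729]
```

View pics/scene3.png

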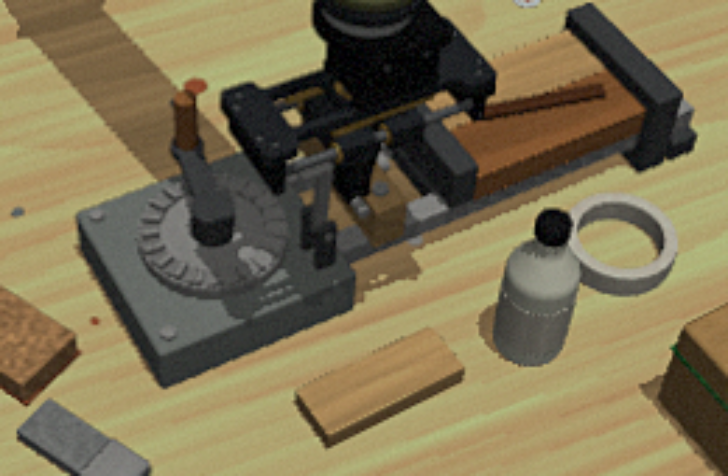

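View pics/w3.png

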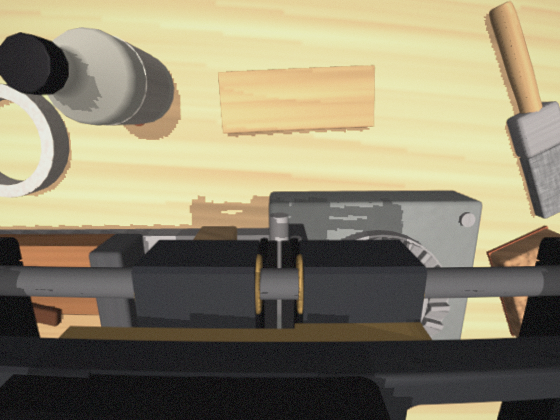

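Run:
```python
from h import *
np.set_printoptions(precision=4,suppress=True)
o=env.get_obs();c=env.read_camera("wrist");T=wristT(c,o);W=cloud(c,T)
print(o["force"],o["tool_pos"],o["grip_width"])
M=np.array([[.99756,.06976,0],[-.06976,.99756,0],[0,0,1]])
L=lambda p:M@(p-np.array([.5373,-.0776,0]))*1000
for v in range(210,245,4): print(v,[L(W[v,u]).round(0) for u in (274,279,284)])
print("tcp",L(o["tool_pos"]))
c=env.read_camera("scene");Ws=cloud(c)
P=np.array([L(p) for p in Ws.reshape(-1,3)])
m=(P[:,0]>40)&(P[:,0]<110)&(P[:,1]>30)&(P[:,1]<115)&(P[:,2]>100)
for p in P[m][::3]: print(p.round(0),end=" ")
```

```text
[-2.0968  1.9886 10.1238] [0.6118 0.0119 0.1385] 0.000992155964733626
210 [array([79., 87., 50.]), array([79., 83., 50.]), array([79., 79., 49.])]
214 [array([102.,  86., 143.]), array([102.,  84., 143.]), array([102.,  81., 144.])]
218 [array([102.,  86., 150.]), array([102.,  84., 149.]), array([101.,  81., 148.])]
222 [array([100.,  86., 150.]), array([ 99.,  84., 149.]), array([ 99.,  81., 148.])]
226 [array([ 98.,  86., 150.]), array([ 97.,  84., 150.]), array([ 97.,  81., 148.])]
230 [array([ 95.,  86., 149.]), array([ 95.,  84., 149.]), array([ 95.,  81., 149.])]
234 [array([ 93.,  87., 149.]), array([ 93.,  84., 149.]), array([ 93.,  81., 149.])]
238 [array([ 91.,  87., 150.]), array([ 91.,  84., 150.]), array([ 91.,  81., 149.])]
242 [array([ 90.,  87., 152.]), array([ 88.,  84., 148.]), array([ 90.,  81., 153.])]
tcp [ 80.5708  84.054  138.4873]
[ 40.  50. 573.] [ 45.  53. 575.] [ 46.  57. 574.] [ 44.  64. 572.] [ 48.  68. 573.] [ 50.  72. 573.] [ 52.  76. 573.] [ 55.  80. 573.] [ 57.  84. 573.] [ 56.  91. 571.] [ 57.  96. 570.] [ 57. 101. 569.] [ 59. 106. 569.] [ 59. 112. 
[... 28228 characters left out ...]
7.] [ 90.  86. 159.] [ 91.  92. 157.] [ 58.  67. 135.] [ 58.  76. 130.] [ 88.  74. 161.] [ 93.  79. 162.] [ 88.  89. 153.] [ 49.  68. 122.] [ 59.  70. 131.] [ 86.  73. 155.] [ 92.  77. 160.] [ 88.  87. 150.] [ 56.  67. 126.] [ 58.  73. 125.] [ 92.  74. 158.] [ 89.  84. 151.] [ 53.  69. 120.] [ 57.  74. 121.] [ 90.  78. 151.] [ 95.  83. 153.] [ 52.  69. 115.] [ 55.  75. 115.] [ 91.  81. 147.] [ 99.  86. 153.] [ 58.  68. 118.] [ 59.  76. 115.] [ 97.  79. 151.] [101.  85. 152.] [ 53.  67. 110.] [ 59.  71. 114.] [ 95.  78. 146.] [103.  81. 153.] [ 50.  66. 104.] [ 57.  69. 109.] [100.  78. 148.] [101.  85. 145.] [ 58.  69. 107.] [101.  80. 145.] [ 54.  66. 101.] [ 61.  70. 106.] [ 58.  69. 100.]
```

Call:
{"name": "servo_tool", "arguments": {
  "moves": "0 -0.004 0 0 0 0 1;0 -0.004 0 0 0 0 1;0 -0.002 0 0 0 0 1"
}}

```text
time_s: 9.13
tool_pos: [0.6115, 0.0269, 0.1391]
tool_rot: [179.5, -0.3, 3.9]
force: [-0.1, -0.2, 0.0]
grip_width: 0.0006
```

```bash
cat >> h.py <<'E'
M=np.array([[.99756,.06976,0],[-.06976,.99756,0],[0,0,1]])
L=lambda p:(M@(np.asarray(p)-np.array([.5373,-.0776,0]))*1000).round(1)
E
cat > look.py <<'E'
from h import *
import sys
t=sys.argv[1]
o=env.get_obs();c=env.read_camera("wrist");W=cloud(c,wristT(c,o))
print("tcp",L(o["tool_pos"]),o["tool_rot"].round(1),o["force"].round(1),o["grip_width"])
c2=env.read_camera("scene")
a=cv2.resize(c2["img"][120:290,180:440],(642,420))
b=np.hstack([c["img"],a]); cv2.imwrite(f"pics/{t}.png",cv2.resize(b,(800,280),interpolation=cv2.INTER_AREA)[:,:,::-1])
np.save("W.npy",W)
E
python3 look.py k1
```

```text
tcp [ 81.3  99.1 139.1] [179.5  -0.3   3.9] [-0.1 -0.2  0. ] 0.0006298478366841206
```

View pics/k1.png

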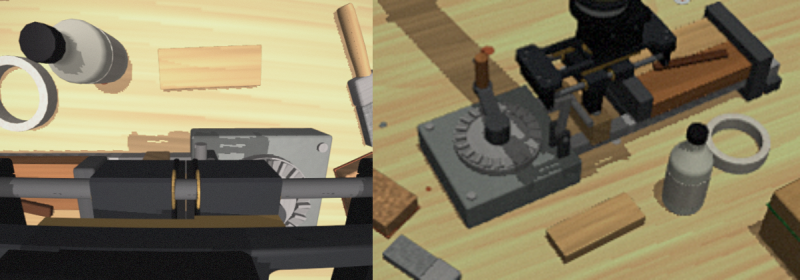

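```bash
python3 - <<'E'
from h import *
W=np.load("W.npy")
for v in range(224,262,4): print(v,[tuple(L(W[v,u])) for u in (266,272,278,284,290)])
E
python3 - <<'E'
import cv2,sys
sys.path.insert(0,'.')
from h import *
c=env.read_camera("wrist");cv2.imwrite("pics/k2.png",cv2.resize(c["img"][190:320,180:380],None,fx=4,fy=4)[:,:,::-1])
c=env.read_camera("scene");cv2.imwrite("pics/k3.png",cv2.resize(c["img"][130:250,240:380],None,fx=5,fy=5)[:,:,::-1])
E
```

```text
224 [(np.float64(51.6), np.float64(110.5), np.float64(-2.1)), (np.float64(51.8), np.float64(104.6), np.float64(-1.5)), (np.float64(51.9), np.float64(98.7), np.float64(-1.0)), (np.float64(52.5), np.float64(92.9), np.float64(0.8)), (np.float64(67.1), np.float64(89.0), np.float64(47.8))]
228 [(np.float64(48.2), np.float64(110.5), np.float64(-0.0)), (np.float64(48.0), np.float64(104.6), np.float64(-0.6)), (np.float64(47.7), np.float64(98.7), np.float64(-1.4)), (np.float64(56.4), np.float64(93.5), np.float64(25.6)), (np.float64(64.5), np.float64(89.1), np.float64(50.4))]
232 [(np.float64(56.1), np.float64(109.3), np.float64(35.6)), (np.float64(56.0), np.float64(104.1), np.float64(35.3)), (np.float64(56.2), np.float64(98.9), np.float64(36.1)), (np.float64(56.2), np.float64(93.7), np.float64(36.2)), (np.float64(60.4), np.float64(89.0), np.float64(48.4))]
236 [(np.float64(55.8), np.float64(109.1), np.float64(45.3)), (np.float64(55.6), np.float64(104.0), np.float64(44.8)), (np.float64(54.9), np.float64(98.9), np.float64(42.9)), (np.float64(55.5), np.float64(93.9), np.float64(44.4)), (np.float
[... 1097 characters left out ...]
), (np.float64(90.2), np.float64(96.8), np.float64(165.8)), (np.float64(92.0), np.float64(94.1), np.float64(170.2))]
256 [(np.float64(91.3), np.float64(105.0), np.float64(173.1)), (np.float64(90.4), np.float64(102.3), np.float64(171.0)), (np.float64(90.1), np.float64(99.6), np.float64(170.2)), (np.float64(90.6), np.float64(96.9), np.float64(171.4)), (np.float64(91.8), np.float64(94.3), np.float64(174.3))]
260 [(np.float64(90.9), np.float64(104.9), np.float64(176.6)), (np.float64(90.2), np.float64(102.3), np.float64(175.0)), (np.float64(89.2), np.float64(99.6), np.float64(172.6)), (np.float64(90.2), np.float64(97.0), np.float64(175.1)), (np.float64(90.3), np.float64(94.3), np.float64(175.3))]
```

View pics/k2.png

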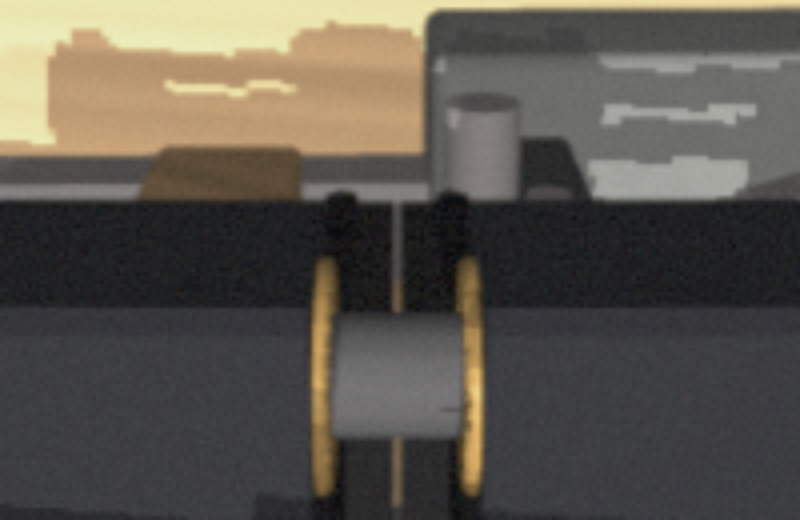

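View pics/k3.png

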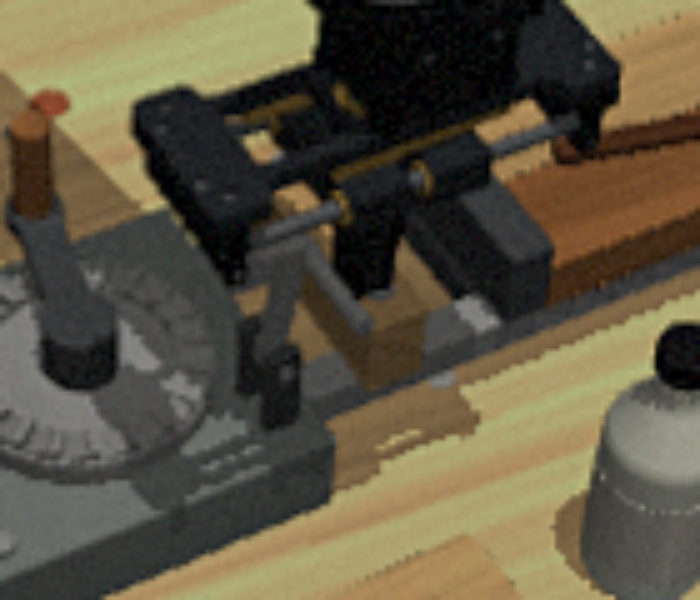

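Run:
```python
from h import *
W=np.load("W.npy")
for v in (216,220,226,232,238): print(v,[L(W[v,u]).tolist() for u in (292,297,301,305,309)])
```

```text
216 [[101.8, 92.2, 145.0], [102.1, 89.6, 145.9], [102.1, 87.5, 145.9], [101.8, 85.4, 144.8], [101.9, 83.3, 145.4]]
220 [[99.6, 92.1, 144.9], [100.7, 89.8, 148.6], [100.4, 87.6, 147.6], [100.7, 85.7, 148.6], [100.0, 83.4, 146.3]]
226 [[96.5, 92.1, 145.4], [97.7, 89.7, 149.0], [97.6, 87.7, 148.8], [97.6, 85.6, 148.8], [97.2, 83.5, 147.8]]
232 [[93.0, 92.1, 144.7], [94.6, 89.7, 149.5], [94.4, 87.6, 149.0], [94.3, 85.6, 148.8], [93.8, 83.3, 147.3]]
238 [[91.8, 92.3, 150.7], [90.6, 89.6, 147.6], [91.0, 87.6, 148.6], [90.9, 85.5, 148.4], [90.3, 83.2, 146.7]]
```

Call:
{"name": "servo_tool", "arguments": {
  "moves": "0 -0.005 0 0 0 0 1;0 -0.006 0 0 0 0 1;0 -0.006 0 0 0 0 1;0 -0.006 0 0 0 0 1;0 0 0 0 0 0 1"
}}

```text
time_s: 9.75
tool_pos: [0.6094, 0.0491, 0.1376]
tool_rot: [179.5, -0.1, 3.7]
force: [-0.3, 0.4, -0.0]
grip_width: 0.0006
```

```bash
python3 look.py k4
```

```text
tcp [ 80.8 121.4 137.6] [ 1.795e+02 -1.000e-01  3.700e+00] [-0.3  0.4 -0. ] 0.0006149110645340219
```

View pics/k4.png

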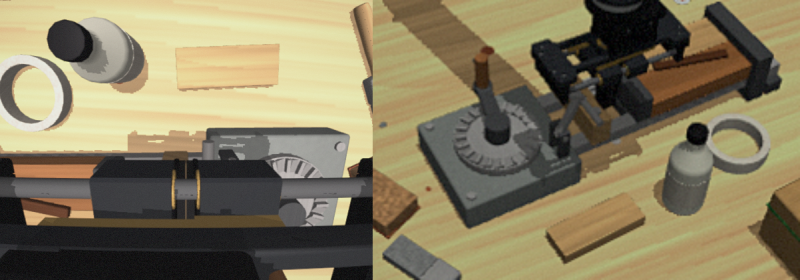

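Call:
{"name": "servo_tool", "arguments": {
  "moves": "0 -0.002 -0.015 0 0 0 1;0 0 -0.016 0 0 0 1;0 0 -0.016 0 0 0 1;0 0 -0.016 0 0 0 1;0 0 -0.004 0 0 0 -0.2;-0.022 0.0156 0 0 0 0 -0.2;-0.022 0.0156 0 0 0 0 -0.2;-0.022 0.0156 0 0 0 0 -0.2;-0.022 0.0156 0 0 0 0 -0.2;-0.022 0.0156 0 0 0 0 -0.2;-0.022 0.0156 0 0 0 0 -0.2;-0.01 0.007 0 0 0 0 -0.2;0 0 0 0 0 0.117 -0.2;0 0 0 0 0 0.117 -0.2;0 0 0 0 0 0.117 -0.2;0 0 0 0 0 0 -0.2;0 0 0 0 0 0 -0.2",
  "squeeze": 15
}}

```text
time_s: 11.27
tool_pos: [0.4637, -0.0697, 0.2012]
tool_rot: [179.3, 0.1, -7.3]
force: [-0.1, -0.3, 0.1]
grip_width: 0.0525
```

```bash
python3 look.py k5; python3 -c "
from h import *
print(env.get_obs()['tool_pos'],env.get_obs()['qpos'].round(0))"
```

```text
tcp [-72.9  13.  201.2] [ 1.793e+02  1.000e-01 -7.300e+00] [-0.1 -0.3  0.1] 0.052501163417709815
[ 0.46383318 -0.06948041  0.2012289 ] [ 30.  -3. -25. 108.  -0.  75. -91.]
```

View pics/k5.png

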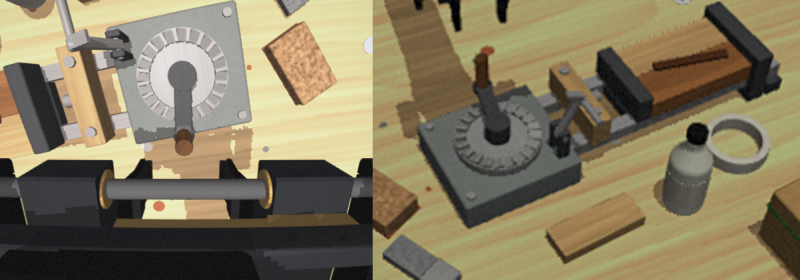

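Run:
```python
from h import *
o=env.get_obs();c=env.read_camera("wrist");c["T"]=wristT(c,o)
cv2.imwrite("pics/k6.png",cv2.resize(c["img"][0:250,0:300],None,fx=2.4,fy=2.4)[:,:,::-1])
W=cloud(c,c["T"]);P=(W-np.array([.5373,-.0776,0]))@M.T*1000
m=(abs(P[...,0]+74)<16)&(abs(P[...,1]-13)<16)&(P[...,2]>135)
print("handle",m.sum(),np.nanmean(P[m],0).round(1),np.nanmin(P[m],0).round(1),np.nanmax(P[m],0).round(1))
s=(abs(P[...,0])<12)&(P[...,1]>150)&(P[...,1]<230)
for lo in range(150,200,2):
    q=s&(P[...,1]>=lo)&(P[...,1]<lo+2)
    if q.any(): print(lo,q.sum(),np.nanpercentile(P[...,2][q],[10,50,90]).round(0))
```

```text
handle 642 [-71.9  14.1 146.1] [-82.5   4.7 135.1] [-63.7  24.  149.2]
152 2 [75. 76. 76.]
154 24 [74. 75. 76.]
156 38 [72. 75. 76.]
158 41 [72. 75. 76.]
160 42 [71. 75. 76.]
162 40 [72. 75. 77.]
164 29 [71. 75. 76.]
192 4 [-1. -0.  1.]
194 245 [32. 64. 87.]
196 802 [32. 66. 89.]
198 138 [41. 90. 92.]
```

View pics/k6.png

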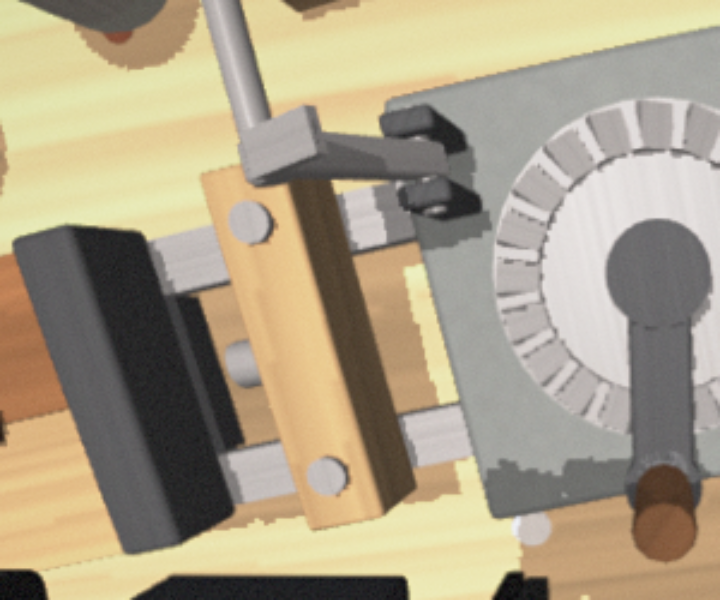

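Call:
{"name": "servo_tool", "arguments": {
  "moves": "0 0 0.015 0 0 0 -0.2;0 0 0.016 0 0 0 -0.2;0 0 0.016 0 0 0 -0.2;0 0 0.016 0 0 0 -0.2;0 0 0.012 0 0 0 -0.2;0 0 0 0 0 0 -0.2;0 0 0 0 0 0 -0.2"
}}

```text
time_s: 12.0
tool_pos: [0.466, -0.0691, 0.1243]
tool_rot: [179.3, -0.1, -6.8]
force: [-0.0, -0.1, 0.6]
grip_width: 0.0523
```

Down over the handle without contact; closing gently.

Call:
{"name": "servo_tool", "arguments": {
  "moves": "-0.002 0 0.005 0 0 0 0.5;0 0 0 0 0 0 1;0 0 0 0 0 0 1;0 0 0 0 0 0 1;0 0 0 0 0 0 1;0 0 0 0 0 0 1",
  "squeeze": 20
}}

```text
time_s: 12.5
tool_pos: [0.4662, -0.0689, 0.1222]
tool_rot: [179.3, -0.4, -6.7]
force: [-0.7, -0.3, 0.2]
grip_width: 0.0205
```

Call:
{"name": "servo_tool", "arguments": {
  "moves": "0 0 0 0 0 0 1"
}}

```text
time_s: 12.58
tool_pos: [0.4661, -0.069, 0.1222]
tool_rot: [179.3, -0.4, -6.7]
force: [0.0, -1.8, -3.7]
grip_width: 0.0191
```

Call:
{"name": "servo_tool", "arguments": {
  "moves": "0 0.002 0 0 0 -0.055 1;0 0.002 0 0 0 -0.055 1;0 0.002 0 0 0 -0.055 1;0 0.002 0 0 0 -0.055 1"
}}

```text
time_s: 12.92
tool_pos: [0.4658, -0.0754, 0.1222]
tool_rot: [179.4, -0.4, -0.2]
force: [-0.1, -0.3, -1.1]
grip_width: 0.0193
```

Call:
{"name": "servo_tool", "arguments": {
  "moves": "0 0.003 0 0 0 -0.06 1;0 0.003 0 0 0 -0.07 1;0 0.003 0 0 0 -0.075 1;0 0.003 0 0 0 -0.075 1;0 0.003 0 0 0 -0.075 1"
}}

```text
time_s: 13.33
tool_pos: [0.4669, -0.089, 0.1222]
tool_rot: [179.6, -0.3, 10.4]
force: [0.3, 0.8, -0.2]
grip_width: 0.0192
```

```bash
cat > st.py <<'E'
from h import *
o=env.get_obs();p=L(o["tool_pos"])
a=np.degrees(np.arctan2(p[1],p[0]))%360
yw=np.radians(o["tool_rot"][2]); ty=np.array([np.sin(yw),-np.cos(yw),0]);tx=np.array([np.cos(yw),np.sin(yw),0])
print("clamp",p,"ang",a.round(2),"r",np.hypot(*p[:2]).round(1),"tool_rot",o["tool_rot"].round(1),"ideal yaw",(a-176).round(1),"F tool x,y",(o["force"]@tx).round(2),(o["force"]@ty).round(2),"Fz",o["force"][2].round(2),"Tq",o["wrist_torque"].round(2),"w",o["grip_width"],o["time_s"])
E
python3 st.py
```

```text
clamp [-71.   -6.4 122.2] ang 185.15 r 71.3 tool_rot [179.6  -0.3  10.4] ideal yaw 9.2 F tool x,y 0.48 -0.72 Fz -0.15 Tq [ 0.26 -0.02 -0.16] w 0.019194044601617114 13.3333
```

Call:
{"name": "servo_tool", "arguments": {
  "moves": "0 0.003 0 0 0 -0.07 1;0 0.003 0 0 0 -0.075 1;0 0.003 0 0 0 -0.075 1;0 0.003 0 0 0 -0.075 1;0 0.003 0 0 0 -0.075 1;0 0.003 0 0 0 -0.075 1"
}}

```text
time_s: 13.83
tool_pos: [0.4717, -0.1048, 0.1222]
tool_rot: [179.7, -0.3, 23.7]
force: [-0.7, 0.9, -0.6]
grip_width: 0.0188
```

```bash
python3 st.py; python3 look.py k7
```

```text
clamp [-67.3 -22.6 122.2] ang 198.56 r 71.0 tool_rot [179.7  -0.3  23.7] ideal yaw 22.6 F tool x,y -0.24 -1.12 Fz -0.61 Tq [ 0.13  0.03 -0.14] w 0.01883866631841857 13.8333
tcp [-67.3 -22.6 122.2] [179.7  -0.3  23.7] [-0.7  0.9 -0.6] 0.01883866631841857
```

View pics/k7.png

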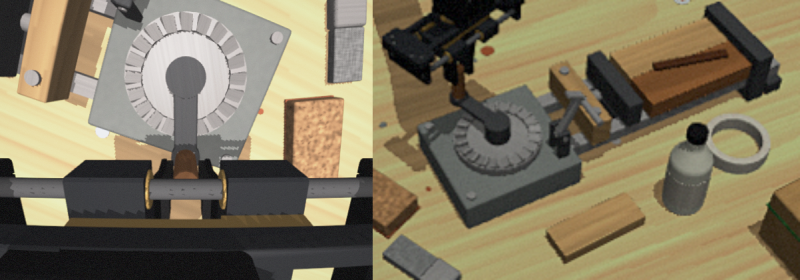

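Call:
{"name": "servo_tool", "arguments": {
  "moves": "0 0.003 0 0 0 -0.07 1;0 0.003 0 0 0 -0.075 1;0 0.003 0 0 0 -0.075 1;0 0.003 0 0 0 -0.075 1"
}}

```text
time_s: 14.27
tool_pos: [0.4766, -0.1141, 0.1222]
tool_rot: [179.8, -0.2, 32.0]
force: [0.1, 0.6, -0.3]
grip_width: 0.0192
```

```bash
python3 st.py
python3 - <<'E'
from h import *
c=env.read_camera("scene");W=cloud(c);P=(W-np.array([.5373,-.0776,0]))@M.T*1000
s=(abs(P[...,0])<50)&(P[...,2]>78)&(P[...,1]>100)&(P[...,1]<260)
h,e=np.histogram(P[...,1][s],np.arange(140,235,3));print(list(zip(e[:-1],h)))
cv2.imwrite("pics/k8.png",cv2.resize(c["img"][120:250,270:400],None,fx=4.5,fy=4.5)[:,:,::-1])
E
```

```text
clamp [-63.1 -32.2 122.2] ang 207.04 r 70.8 tool_rot [179.8  -0.2  32. ] ideal yaw 31.0 F tool x,y 0.42 -0.45 Fz -0.32 Tq [ 0.1  -0.04 -0.18] w 0.019230990008874713 14.2667
[(np.int64(140), np.int64(35)), (np.int64(143), np.int64(37)), (np.int64(146), np.int64(10)), (np.int64(149), np.int64(0)), (np.int64(152), np.int64(2)), (np.int64(155), np.int64(3)), (np.int64(158), np.int64(0)), (np.int64(161), np.int64(3)), (np.int64(164), np.int64(0)), (np.int64(167), np.int64(0)), (np.int64(170), np.int64(41)), (np.int64(173), np.int64(92)), (np.int64(176), np.int64(36)), (np.int64(179), np.int64(45)), (np.int64(182), np.int64(40)), (np.int64(185), np.int64(33)), (np.int64(188), np.int64(36)), (np.int64(191), np.int64(38)), (np.int64(194), np.int64(31)), (np.int64(197), np.int64(7)), (np.int64(200), np.int64(1)), (np.int64(203), np.int64(0)), (np.int64(206), np.int64(0)), (np.int64(209), np.int64(0)), (np.int64(212), np.int64(0)), (np.int64(215), np.int64(1)), (np.int64(218), np.int64(5)), (np.int64(221), np.int64(6)), (np.int64(224), np.int64(5)), (np.int64(227), np.int64(1)), (np.int64(230), np.int64(4))]
```

View pics/k8.png

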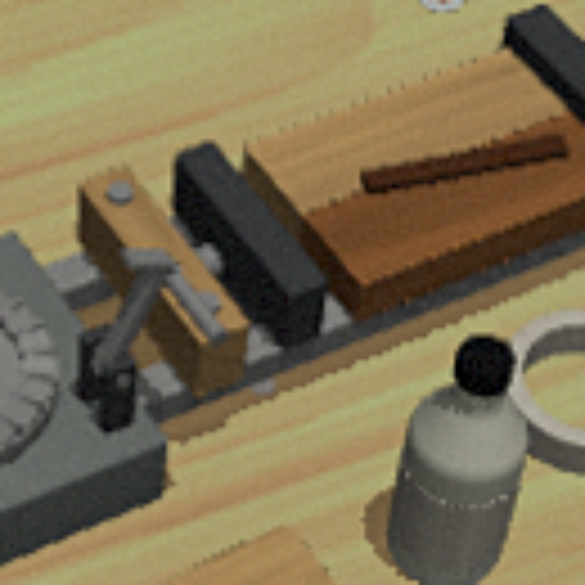

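Call:
{"name": "servo_tool", "arguments": {
  "moves": "0 0.0015 0 0 0 -0.036 1;0 0.0015 0 0 0 -0.038 1;0 0.0015 0 0 0 -0.038 1;0 0.0015 0 0 0 -0.038 1"
}}

```text
time_s: 14.65
tool_pos: [0.4797, -0.1188, 0.1221]
tool_rot: [179.8, -0.2, 36.5]
force: [-0.7, 0.6, 0.1]
grip_width: 0.0193
```

```bash
python3 st.py
```

```text
clamp [-60.3 -37.1 122.1] ang 211.6 r 70.8 tool_rot [179.8  -0.2  36.5] ideal yaw 35.6 F tool x,y -0.24 -0.89 Fz 0.09 Tq [ 0.14  0.03 -0.11] w 0.019303718027663955 14.65
```

Call:
{"name": "servo_tool", "arguments": {
  "moves": "0 0.001 0 0 0 -0.023 1;0 0.001 0 0 0 -0.025 1;0 0.001 0 0 0 -0.025 1"
}}

```text
time_s: 14.9
tool_pos: [0.4816, -0.1213, 0.1221]
tool_rot: [179.9, -0.2, 38.8]
force: [-1.5, 1.0, 0.1]
grip_width: 0.0192
```

```bash
python3 st.py
```

```text
clamp [-58.6 -39.7 122.1] ang 214.12 r 70.8 tool_rot [179.9  -0.2  38.8] ideal yaw 38.1 F tool x,y -0.5 -1.73 Fz 0.06 Tq [ 0.16  0.02 -0.11] w 0.019233341371197723 14.9
```

Call:
{"name": "servo_tool", "arguments": {
  "moves": "0 0.001 0 0 0 -0.023 1;0 0.001 0 0 0 -0.025 1;0 0.001 0 0 0 -0.025 1"
}}

```text
time_s: 15.15
tool_pos: [0.4835, -0.1235, 0.1221]
tool_rot: [179.9, -0.1, 41.1]
force: [-0.5, 0.9, 0.5]
grip_width: 0.0194
```

```bash
python3 st.py
```

```text
clamp [-56.9 -42.1 122.1] ang 216.5 r 70.8 tool_rot [ 1.799e+02 -1.000e-01  4.110e+01] ideal yaw 40.5 F tool x,y 0.17 -1.0 Fz 0.54 Tq [ 0.13  0.11 -0.16] w 0.01935441959377227 15.15
```

Call:
{"name": "servo_tool", "arguments": {
  "moves": "0 0.0008 0 0 0 -0.02 1;0 0.0008 0 0 0 -0.02 1"
}}

```text
time_s: 15.32
tool_pos: [0.4846, -0.1248, 0.1222]
tool_rot: [179.9, -0.1, 42.4]
force: [-0.0, 0.7, 0.5]
grip_width: 0.0192
```

Call:
{"name": "servo_tool", "arguments": {
  "moves": "0 0.0008 0 0 0 -0.02 1;0 0.0008 0 0 0 -0.02 1"
}}

```text
time_s: 15.48
tool_pos: [0.4858, -0.126, 0.1222]
tool_rot: [179.9, -0.1, 43.7]
force: [-1.5, 1.4, -0.2]
grip_width: 0.0194
```

```bash
python3 st.py
```

```text
clamp [-54.8 -44.7 122.2] ang 219.2 r 70.7 tool_rot [ 1.799e+02 -1.000e-01  4.370e+01] ideal yaw 43.2 F tool x,y -0.09 -2.06 Fz -0.24 Tq [ 0.19  0.17 -0.07] w 0.019406561046616592 15.4833
```

Call:
{"name": "servo_tool", "arguments": {
  "moves": "0 0.0006 0 0 0 -0.015 1"
}}

```text
time_s: 15.57
tool_pos: [0.4863, -0.1265, 0.1222]
tool_rot: [179.9, -0.1, 44.2]
force: [-0.8, 0.1, -0.2]
grip_width: 0.019
```

Call:
{"name": "servo_tool", "arguments": {
  "moves": "0 0.0006 0 0 0 -0.015 1"
}}

```text
time_s: 15.65
tool_pos: [0.4867, -0.1269, 0.1221]
tool_rot: [179.9, -0.1, 44.7]
force: [-0.4, 2.0, -0.1]
grip_width: 0.0195
```

Call:
{"name": "servo_tool", "arguments": {
  "moves": "0 0.0006 0 0 0 -0.015 1"
}}

```text
time_s: 15.73
tool_pos: [0.4871, -0.1273, 0.1221]
tool_rot: [179.9, -0.1, 45.2]
force: [-1.8, 1.4, 0.7]
grip_width: 0.0191
```

```bash
python3 st.py
```

```text
clamp [-53.6 -46.1 122.1] ang 220.7 r 70.7 tool_rot [ 1.799e+02 -1.000e-01  4.520e+01] ideal yaw 44.7 F tool x,y -0.32 -2.27 Fz 0.67 Tq [ 0.16  0.1  -0.07] w 0.01910681935302589 15.7333
```

Call:
{"name": "servo_tool", "arguments": {
  "moves": "0 0.0006 0 0 0 -0.015 1"
}}

```text
time_s: 15.82
tool_pos: [0.4873, -0.1275, 0.1221]
tool_rot: [180.0, -0.1, 45.6]
force: [-2.5, 2.6, 1.9]
grip_width: 0.0193
```

Call:
{"name": "servo_tool", "arguments": {
  "moves": "0 0.0006 0 0 0 -0.015 1"
}}

```text
time_s: 15.9
tool_pos: [0.4873, -0.1276, 0.1221]
tool_rot: [-180.0, -0.1, 46.1]
force: [-3.8, 3.3, 2.1]
grip_width: 0.0192
```

Call:
{"name": "servo_tool", "arguments": {
  "moves": "0 0.0006 0 0 0 -0.015 1"
}}

```text
time_s: 15.98
tool_pos: [0.4874, -0.1275, 0.1221]
tool_rot: [-179.9, -0.1, 46.6]
force: [-3.3, 2.8, 2.6]
grip_width: 0.0191
```

```bash
python3 st.py
```

```text
clamp [-53.3 -46.3 122.1] ang 220.98 r 70.6 tool_rot [-1.799e+02 -1.000e-01  4.660e+01] ideal yaw 45.0 F tool x,y -0.24 -4.3 Fz 2.58 Tq [ 0.58  0.61 -0.26] w 0.019134239993908675 15.9833
```

Call:
{"name": "servo_tool", "arguments": {
  "moves": "0 0.0008 0 0 0 0 1;0 0.0008 0 0 0 0 1"
}}

```text
time_s: 16.15
tool_pos: [0.4874, -0.1274, 0.1221]
tool_rot: [-179.7, -0.0, 46.6]
force: [-3.9, 2.9, 4.3]
grip_width: 0.0191
```

```bash
python3 st.py
```

```text
clamp [-53.3 -46.2 122.1] ang 220.92 r 70.5 tool_rot [-179.7   -0.    46.6] ideal yaw 44.9 F tool x,y -0.56 -4.81 Fz 4.3 Tq [ 0.7   0.78 -0.16] w 0.019106121816323134 16.15
```

Call:
{"name": "servo_tool", "arguments": {
  "moves": "0 0.0012 0 0 0 0 1"
}}

```text
time_s: 16.23
tool_pos: [0.4873, -0.1274, 0.122]
tool_rot: [-179.6, -0.0, 46.7]
force: [-5.2, 3.7, 5.0]
grip_width: 0.0194
```

```bash
python3 st.py
```

```text
clamp [-53.3 -46.2 122. ] ang 220.92 r 70.5 tool_rot [-179.6   -0.    46.7] ideal yaw 44.9 F tool x,y -0.88 -6.32 Fz 5.02 Tq [ 0.88  1.12 -0.19] w 0.019379307621081036 16.2333
```

Call:
{"name": "servo_tool", "arguments": {
  "moves": "0 0 0 0 0 0 -0.1;0 0 0 0 0 0 -0.1;0 0 0 0 0 0 -0.1;0 0 0 0 0 0 -0.1;0 0 0 0 0 0 -0.1"
}}

```text
time_s: 16.65
tool_pos: [0.4898, -0.13, 0.1225]
tool_rot: [-180.0, -0.0, 46.7]
force: [0.7, 0.5, 0.2]
grip_width: 0.0433
```

```bash
python3 st.py; python3 look.py k9
```

```text
clamp [-51.1 -48.9 122.5] ang 223.74 r 70.7 tool_rot [-180.    -0.    46.7] ideal yaw 47.7 F tool x,y 0.82 0.18 Fz 0.2 Tq [-0.01  0.02 -0.07] w 0.04333147138648881 16.65
tcp [-51.1 -48.9 122.5] [-180.    -0.    46.7] [0.7 0.5 0.2] 0.04333147138648881
```

View pics/k9.png

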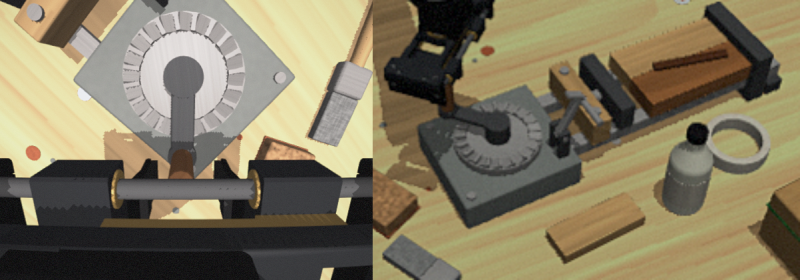

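Call:
{"name": "servo_tool", "arguments": {
  "moves": "0 0 -0.015 0 0 0 -0.1;0 0 -0.018 0 0 0 -0.1;0 0 -0.018 0 0 0 -0.1;0 0 -0.018 0 0 0 -0.1;0 0 -0.018 0 0 0 -0.1;0 0 0 0 0 0 -0.1"
}}

```text
time_s: 17.25
tool_pos: [0.4886, -0.1304, 0.2115]
tool_rot: [-179.8, 0.0, 46.7]
force: [-0.8, 0.2, 0.8]
grip_width: 0.0477
```

Run:
```python
from h import *
o=env.get_obs();print(o["tool_pos"].round(4),o["tool_rot"].round(1))
T=np.eye(4);T[:3,:3]=R.from_euler('xyz',o["tool_rot"],degrees=True).as_matrix();T[:3,3]=o["tool_pos"]
Ti=np.linalg.inv(T)
for n in ("scene","wrist"):
    c=env.read_camera(n);W=cloud(c,wristT(c,o) if n=="wrist" else None);P=(W@Ti[:3,:3].T+Ti[:3,3])*1000
    m=(abs(P[...,0])<20)&(abs(P[...,1])<70)&(P[...,2]>-60)&(P[...,2]<30)
    Q=P[m]; print(n,m.sum())
    for z in range(-60,30,4):
        q=Q[(Q[:,2]>=z)&(Q[:,2]<z+4)]
        if len(q): print(z,len(q),q.min(0).round(0)[:2],q.max(0).round(0)[:2])
    if n=="scene": cv2.imwrite("pics/k10.png",cv2.resize(c["img"][50:250,180:400],None,fx=3,fy=3)[:,:,::-1])
```

```text
[ 0.4886 -0.1304  0.2115] [-179.8    0.    46.7]
scene 82
-60 4 [  1. -31.] [  6. -22.]
-56 2 [  3. -25.] [  5. -24.]
-48 3 [ 11. -36.] [ 14. -28.]
-40 2 [ 11. -27.] [12. 25.]
-36 2 [ 10. -28.] [11. 23.]
-32 5 [ 10. -31.] [11. 34.]
-28 10 [ -9. -30.] [11. 35.]
-24 21 [-10. -30.] [11. 34.]
-20 15 [ -8. -31.] [11. 35.]
-16 18 [-10. -32.] [10. 33.]
wrist 2035
-60 274 [-10. -29.] [ 3. 29.]
-56 82 [-10. -24.] [-0. 24.]
-52 61 [-10. -34.] [11. 24.]
-48 118 [-10. -35.] [11. 35.]
-44 215 [-10. -35.] [11. 35.]
-40 220 [-11. -34.] [11. 33.]
-36 191 [  4. -33.] [12. 33.]
-32 169 [  3. -33.] [11. 33.]
-28 173 [  0. -33.] [11. 32.]
-24 166 [ -1. -33.] [11. 32.]
-20 166 [ -3. -33.] [11. 33.]
-16 164 [ -4. -33.] [11. 33.]
-12 36 [  3. -32.] [11. 32.]
```

View pics/k10.png

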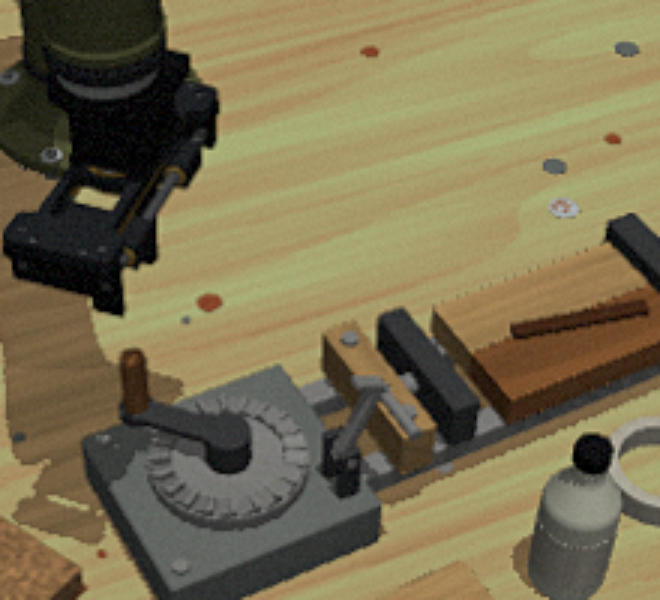

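The cameras show something that explains the earlier slip. The real fingertips are about 11 mm *behind* the reported TCP, not ahead of it as stated. The grasp point is therefore about 30 mm behind the TCP, and I'll use that from here on. The pawl is folded back and the jaw is at the screw.

Call:
{"name": "servo_tool", "arguments": {
  "moves": "0 0 0 0 0 0.2 -0.1;0 0 0 0 0 0.2 -0.1;0 0 0 0 0 0.2 -0.1;0 0 0 0 0 0.2 -0.1;0 0 0 0 0 0.2 -0.1;0 0 0 0 0 0.2 -0.1;0 0 0 0 0 0.2 -0.1;0 0 0 0 0 0.06 -0.1;0 0 0 0 0 0 -0.1;0.0225 -0.025 0 0 0 0 -0.1;0.0225 -0.025 0 0 0 0 -0.1;0.0225 -0.025 0 0 0 0 -0.1;0.0225 -0.025 0 0 0 0 -0.1;0.0225 -0.025 0 0 0 0 -0.1;0.015 -0.017 0 0 0 0 -0.1;0 0 0 0 0 0 -0.1;0 0 0 0 0 0 -0.1"
}}

```text
time_s: 18.77
tool_pos: [0.5987, 0.0224, 0.1791]
tool_rot: [-179.2, 2.5, 2.9]
force: [0.5, -1.5, -0.8]
grip_width: 0.048
```

```bash
python3 look.py k11
python3 - <<'E'
from h import *
W=np.load("W.npy");P=(W-np.array([.5373,-.0776,0]))@M.T*1000
m=(P[...,0]>66)&(P[...,0]<108)&(P[...,1]>70)&(P[...,1]<125)&(P[...,2]>110)&(P[...,2]<160)
Q=P[m];print(len(Q))
for x in range(66,108,6):
    q=Q[(Q[:,0]>=x)&(Q[:,0]<x+6)]
    if len(q): print(x,len(q),q.min(0).round(1),q.max(0).round(1),np.median(q,0).round(1))
E
```

```text
tcp [ 68.2  95.5 179.1] [-179.2    2.5    2.9] [ 0.5 -1.5 -0.8] 0.04803728013592687
839
66 129 [ 66.   98.4 137.4] [ 72.  107.9 143.6] [ 69. 103. 141.]
72 125 [ 72.   98.3 137.3] [ 77.9 107.7 143.1] [ 75.  102.8 141.3]
78 137 [ 78.   98.1 137. ] [ 84.  108.1 143.3] [ 81.  102.7 141.2]
84 134 [ 84.   98.1 136.5] [ 89.9 108.  143.2] [ 87.  103.  141.1]
90 138 [ 90.   98.5 137.8] [ 96.  107.7 143.2] [ 93.  102.9 141.3]
96 159 [ 96.1  98.3 133.5] [102.  108.1 143.3] [ 99.6 102.9 140.9]
102 17 [102.   98.3 134.6] [102.3 106.9 142.1] [102.1 102.  138.4]
```

View pics/k11.png

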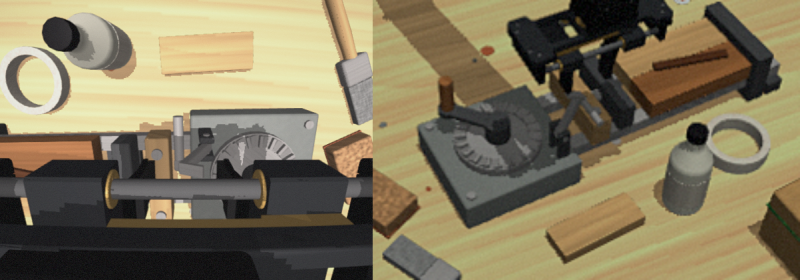

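Call:
{"name": "servo_tool", "arguments": {
  "moves": "0.007 -0.004 0 0 0.04 -0.03 -0.1;0.007 -0.003 0 0 0.03 0 -0.1;0 0 0 0 0 0 -0.1;0 0 0 0 0 0 -0.1"
}}

```text
time_s: 19.2
tool_pos: [0.6116, 0.0244, 0.1789]
tool_rot: [-179.4, 0.3, 3.4]
force: [-0.2, 0.3, -0.5]
grip_width: 0.0479
```

```bash
python3 st.py
```

```text
clamp [ 81.2  96.6 178.9] ang 49.95 r 126.2 tool_rot [-179.4    0.3    3.4] ideal yaw -126.0 F tool x,y -0.22 -0.32 Fz -0.48 Tq [ 0.05 -0.    0.05] w 0.04790525729722002 19.2
```

Call:
{"name": "servo_tool", "arguments": {
  "moves": "0.001 -0.004 0 0 0 0 -0.1;0 -0.002 0.01 0 0 0 -0.1;0 0 0.014 0 0 0 -0.1;0 0 0.014 0 0 0 -0.1;0 0 0.014 0 0 0 -0.1;0 0 0.012 0 0 0 -0.1;0 0 0 0 0 0 -0.1;0 0 0 0 0 0 -0.1"
}}

```text
time_s: 19.87
tool_pos: [0.6117, 0.0304, 0.111]
tool_rot: [-179.5, 0.1, 3.2]
force: [-0.3, 0.7, 0.0]
grip_width: 0.048
```

```bash
python3 st.py
```

```text
clamp [ 81.7 102.6 111. ] ang 51.47 r 131.2 tool_rot [-1.795e+02  1.000e-01  3.200e+00] ideal yaw -124.5 F tool x,y -0.3 -0.71 Fz 0.02 Tq [ 0.03  0.   -0.01] w 0.04799938409256505 19.8667
```

Call:
{"name": "servo_tool", "arguments": {
  "moves": "0.001 0 0.003 0 0 0 0.5;0 0 0 0 0 0 1;0 0 0 0 0 0 1;0 0 0 0 0 0 1;0 0 0 0 0 0 1;0 0 0 0 0 0 1;0 0 0 0 0 0 1;0 0 0 0 0 0 1",
  "squeeze": 15
}}

```text
time_s: 20.53
tool_pos: [0.6148, 0.0308, 0.1108]
tool_rot: [-179.5, -0.1, 3.2]
force: [-0.2, -1.0, -1.2]
grip_width: 0.0095
```

```bash
python3 st.py
```

```text
clamp [ 84.8 102.7 110.8] ang 50.45 r 133.2 tool_rot [-1.795e+02 -1.000e-01  3.200e+00] ideal yaw -125.5 F tool x,y -0.3 0.94 Fz -1.16 Tq [0.02 0.05 0.04] w 0.009529179408621281 20.5333
```

Call:
{"name": "servo_tool", "arguments": {
  "moves": "0 0.0053 -0.003 0 0 0 1;0 0.0056 -0.0024 0 0 0 1;0 0.0059 -0.0018 0 0 0 1;0 0.006 -0.0012 0 0 0 1;0 0.0061 -0.0005 0 0 0 1"
}}

```text
time_s: 20.95
tool_pos: [0.6166, 0.0053, 0.121]
tool_rot: [-179.2, -0.2, 3.5]
force: [-0.9, 2.5, 1.8]
grip_width: 0.0092
```

```bash
cat > arc.py <<'E'
from h import *
o=env.get_obs();p=L(o["tool_pos"]);d=(p[1]-70,p[2]+27-88)
print(p,"bar rel",d,"alpha",np.degrees(np.arctan2(d[1],-d[0])).round(1),"r",np.hypot(*d).round(1),"F",o["force"].round(1),"w",o["grip_width"].round(4),o["tool_rot"].round(1),o["time_s"])
E
python3 arc.py
```

```text
Traceback (most recent call last):
  File "arc.py", line 3, in <module>
    print(p,"bar rel",d,"alpha",np.degrees(np.arctan2(d[1],-d[0])).round(1),"r",np.hypot(*d).round(1),"F",o["force"].round(1),"w",o["grip_width"].round(4),o["tool_rot"].round(1),o["time_s"])
                                                                                                                                  ^^^^^^^^^^^^^^^^^^^^^
AttributeError: 'float' object has no attribute 'round'
```

```bash
sed -i 's/o\["grip_width"\].round(4)/o["grip_width"]/' arc.py; python3 arc.py
```

```text
[ 84.9  77.1 121. ] bar rel (np.float64(7.099999999999994), np.float64(60.0)) alpha 96.7 r 60.4 F [-0.9  2.5  1.8] w 0.009194046632346483 [-179.2   -0.2    3.5] 20.95
```

Call:
{"name": "servo_tool", "arguments": {
  "moves": "0 0.0061 0.0003 0 0 0 1;0 0.0061 0.0006 0 0 0 1;0 0.0061 0.0012 0 0 0 1;0 0.006 0.0017 0 0 0 1;0 0.0058 0.0022 0 0 0 1"
}}

```text
time_s: 21.37
tool_pos: [0.619, -0.0291, 0.115]
tool_rot: [-179.2, -0.3, 3.4]
force: [0.3, 2.1, -1.7]
grip_width: 0.0092
```

```bash
python3 arc.py
```

```text
[ 84.8  42.7 115. ] bar rel (np.float64(-27.299999999999997), np.float64(54.0)) alpha 63.2 r 60.5 F [ 0.3  2.1 -1.7] w 0.009181859498334109 [-179.2   -0.3    3.4] 21.3667
```

Call:
{"name": "servo_tool", "arguments": {
  "moves": "0 0.0053 0.0032 0 0 0 1;0 0.005 0.0037 0 0 0 1;0 0.0046 0.0042 0 0 0 1;0 0.004 0.0047 0 0 0 1"
}}

```text
time_s: 21.7
tool_pos: [0.6204, -0.05, 0.0968]
tool_rot: [-179.1, -0.3, 3.3]
force: [0.0, 3.1, -0.7]
grip_width: 0.0096
```

```bash
python3 arc.py
```

```text
[84.9 21.8 96.8] bar rel (np.float64(-48.2), np.float64(35.8)) alpha 36.6 r 60.0 F [ 0.   3.1 -0.7] w 0.009563214624131332 [-179.1   -0.3    3.3] 21.7
```

Call:
{"name": "servo_tool", "arguments": {
  "moves": "0 0.002 0.0034 0 0 0 1;0 0.0019 0.0035 0 0 0 1;0 0.0016 0.0036 0 0 0 1;0 0.0014 0.0037 0 0 0 1"
}}

```text
time_s: 22.03
tool_pos: [0.621, -0.0571, 0.0803]
tool_rot: [-179.1, -0.3, 3.4]
force: [0.6, 3.2, 0.9]
grip_width: 0.0094
```

```bash
python3 arc.py
```

```text
[84.9 14.6 80.3] bar rel (np.float64(-55.4), np.float64(19.299999999999997)) alpha 19.2 r 58.7 F [0.6 3.2 0.9] w 0.009444041056422466 [-179.1   -0.3    3.4] 22.0333
```

Call:
{"name": "servo_tool", "arguments": {
  "moves": "0 0.0006 0.002 0 0 0 1;0 0.0005 0.002 0 0 0 1;0 0.0004 0.002 0 0 0 1"
}}

```text
time_s: 22.28
tool_pos: [0.6212, -0.0577, 0.0765]
tool_rot: [-179.1, -0.2, 3.4]
force: [-6.2, 3.0, 16.4]
grip_width: 0.0091
```

```bash
python3 arc.py
```

```text
[85.1 14.  76.5] bar rel (np.float64(-56.0), np.float64(15.5)) alpha 15.5 r 58.1 F [-6.2  3.  16.4] w 0.009132315670658437 [-179.1   -0.2    3.4] 22.2833
```

Call:
{"name": "servo_tool", "arguments": {
  "moves": "0 0 -0.001 0 0 0 1;0 0 -0.0005 0 0 0 1"
}}

```text
time_s: 22.45
tool_pos: [0.6209, -0.0575, 0.0786]
tool_rot: [-179.1, -0.2, 3.5]
force: [0.7, 2.4, -2.5]
grip_width: 0.0092
```

Call:
{"name": "servo_tool", "arguments": {
  "moves": "0 0 0 0 0 0 0;0 0 0 0 0 0 0;0 0 0 0 0 0 0;0 0 0 0 0 0 0"
}}

```text
time_s: 22.78
tool_pos: [0.6203, -0.0617, 0.0778]
tool_rot: [-179.4, -0.1, 3.4]
force: [0.2, 0.0, 0.1]
grip_width: 0.0285
```

```bash
python3 arc.py; python3 look.py k12
python3 - <<'E'
from h import *
W=np.load("W.npy");P=(W-np.array([.5373,-.0776,0]))@M.T*1000
m=(P[...,0]>92)&(P[...,0]<104)&(P[...,1]>0)&(P[...,1]<30)&(P[...,2]>85)&(P[...,2]<120)
Q=P[m];print(len(Q),Q.min(0),Q.max(0),np.median(Q,0))
E
```

```text
[83.9 10.1 77.8] bar rel (np.float64(-59.9), np.float64(16.799999999999997)) alpha 15.7 r 62.2 F [0.2 0.  0.1] w 0.028463978912682493 [-1.794e+02 -1.000e-01  3.400e+00] 22.7833
tcp [83.9 10.1 77.8] [-1.794e+02 -1.000e-01  3.400e+00] [0.2 0.  0.1] 0.028463978912682493
878 [92.00302667  9.01190501 88.53534381] [102.39090934  29.99378998 119.78281503] [ 94.77320796  17.17158091 101.24858597]
```

View pics/k12.png

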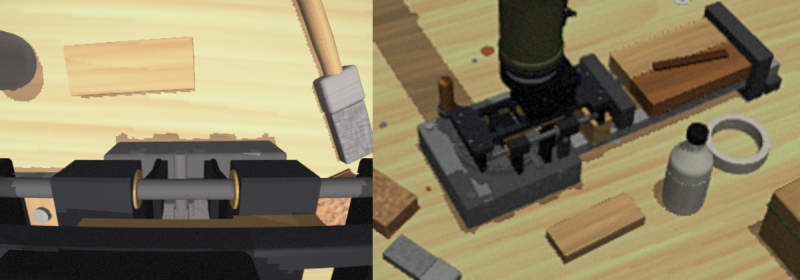

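Call:
{"name": "servo_tool", "arguments": {
  "moves": "0 0 0 0 0 0 0;0 0 -0.01 0 0 0 0;0 0 -0.02 0 0 0 0;0 0 -0.02 0 0 0 0;0 0 -0.02 0 0 0 0;0 0 -0.02 0 0 0 0;0 0 -0.02 0 0 0 0;0 0 -0.01 0 0 0 0;0 0 0 0 0 0 0;0 0 0 0 0 0 0"
}}

```text
time_s: 23.72
tool_pos: [0.6193, -0.0638, 0.2067]
tool_rot: [-179.5, -0.1, 3.3]
force: [0.3, 0.0, -0.2]
grip_width: 0.0437
```

Run:
```python
from h import *
o=env.get_obs();print(o["tool_pos"],o["tool_rot"])
c=env.read_camera("wrist");W=cloud(c,wristT(c,o));P=(W-np.array([.5373,-.0776,0]))@M.T*1000
cv2.imwrite("pics/w13.png",c["img"][:,:,::-1])
m=(P[...,0]>62)&(P[...,0]<104)&(P[...,1]>0)&(P[...,1]<26)&(P[...,2]>84)&(P[...,2]<120)
Q=P[m];print("bar",len(Q),Q.min(0).round(1),Q.max(0).round(1),np.percentile(Q,80,axis=0).round(1),np.median(Q,0).round(1))
m=(P[...,0]>47)&(P[...,0]<57)&(P[...,1]>-20)&(P[...,1]<75)&(P[...,2]>74)
Q=P[m]
for y in range(-15,70,8):
    q=Q[(Q[:,1]>=y)&(Q[:,1]<y+8)]
    if len(q): print(y,len(q),np.percentile(q[:,2],[10,50,90]).round(1))
c=env.read_camera("scene");W=cloud(c);P=(W-np.array([.5373,-.0776,0]))@M.T*1000
s=(abs(P[...,0])<55)&(P[...,2]>78)&(P[...,1]>120)&(P[...,1]<260)
h,e=np.histogram(P[...,1][s],np.arange(135,235,3));print([(int(a),int(b)) for a,b in zip(e,h)])
cv2.imwrite("pics/s13.png",cv2.resize(c["img"][130:270,200:400],None,fx=4,fy=4)[:,:,::-1])
```

```text
[ 0.61934079 -0.06381797  0.20674237] [-1.79466776e+02 -1.07588448e-01  3.34208247e+00]
bar 532 [62.   8.9 92.7] [102.5  19.  103.5] [ 96.   16.8 101.9] [ 83.7  13.9 101.1]
1 69 [85.2 93.8 99. ]
9 99 [100.3 101.5 102.4]
17 93 [ 92.9  94.7 101. ]
25 97 [92.4 93.5 94.6]
33 97 [92.6 93.3 94.2]
41 89 [92.2 93.2 93.9]
49 93 [92.1 93.  93.6]
57 79 [91.8 92.8 93.6]
65 93 [92.  92.7 93.7]
[(135, 44), (138, 40), (141, 37), (144, 35), (147, 2), (150, 0), (153, 1), (156, 4), (159, 2), (162, 49), (165, 97), (168, 44), (171, 48), (174, 40), (177, 37), (180, 42), (183, 47), (186, 32), (189, 7), (192, 0), (195, 0), (198, 0), (201, 0), (204, 0), (207, 0), (210, 0), (213, 0), (216, 0), (219, 2), (222, 8), (225, 6), (228, 6), (231, 6)]
```

View pics/s13.png

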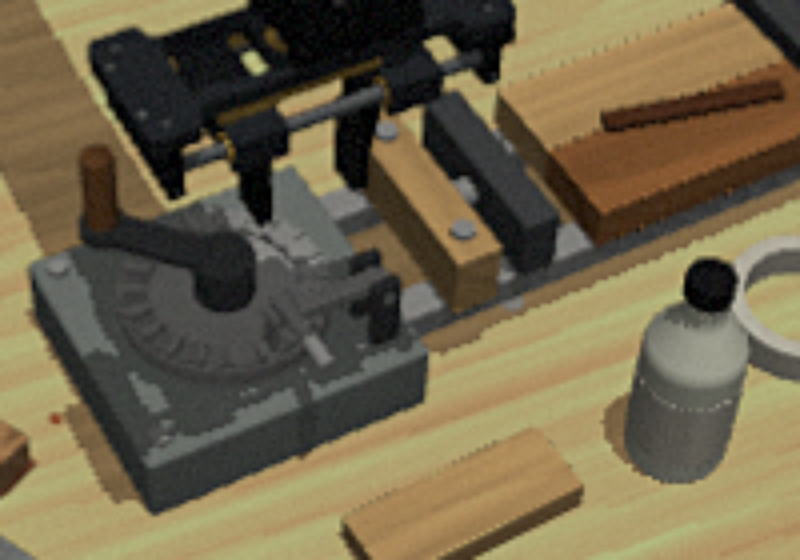

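View pics/w13.png

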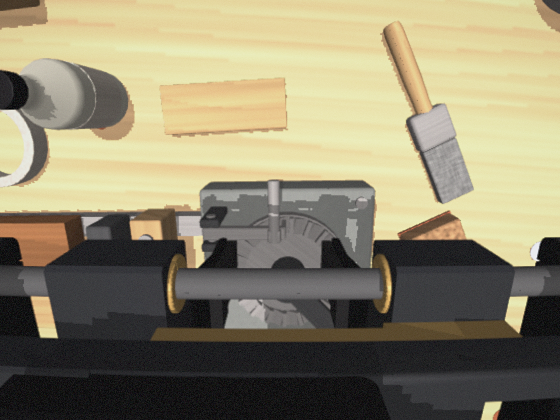

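Call:
{"name": "servo_tool", "arguments": {
  "moves": "0 0 -0.02 0 0 0 0;0 0 -0.02 0 0 0 0;0 0 -0.01 0 0 0 0;-0.03 0 0 0 0 0 0;-0.03 0 0 0 0 0 0;-0.03 0 0 0 0 0 0;-0.03 0 0 0 0 0 0;-0.02 0 0 0 0 0.1 0;0 0 0 0 0 0.1 0;0 0 0 0 0 0.1 0;0 0 0 0 0 0 0;0 0 0 0 0 0 0;0 0 0 0 0 0 0"
}}

```text
time_s: 24.9
tool_pos: [0.4647, -0.0725, 0.2399]
tool_rot: [-179.2, 1.8, -5.5]
force: [-0.9, -0.7, -0.2]
grip_width: 0.0432
```

Run:
```python
from h import *
o=env.get_obs();print(o["tool_pos"],o["tool_rot"])
c=env.read_camera("wrist");W=cloud(c,wristT(c,o));P=(W-np.array([.5373,-.0776,0]))@M.T*1000
cv2.imwrite("pics/w14.png",cv2.resize(c["img"][0:260,0:360],None,fx=2.2,fy=2.2)[:,:,::-1])
m=(P[...,2]>140)&(P[...,2]<153)&(P[...,0]<-20)&(P[...,0]>-90)&(P[...,1]<20)&(P[...,1]>-90)
Q=P[m];print("handle",len(Q),np.median(Q,0) if len(Q) else "", np.degrees(np.arctan2(*np.median(Q,0)[[1,0]]))%360 if len(Q) else "")
s=(abs(P[...,0])<8)&(P[...,1]>140)&(P[...,1]<215)
for lo in range(140,200,2):
    q=s&(P[...,1]>=lo)&(P[...,1]<lo+2)
    if q.any(): print(lo,q.sum(),np.nanpercentile(P[...,2][q],[10,50,90]).round(0))
```

```text
[ 0.46466707 -0.07252594  0.23990323] [-179.17021299    1.80030839   -5.53714821]
handle 498 [-54.60967178 -47.60846368 147.27601274] 221.08177013678937
140 35 [89. 90. 91.]
142 33 [88. 90. 90.]
144 35 [89. 90. 90.]
146 13 [88. 89. 90.]
152 7 [75. 76. 76.]
154 28 [73. 75. 76.]
156 29 [73. 75. 76.]
158 28 [73. 75. 76.]
160 34 [73. 75. 76.]
162 28 [73. 75. 77.]
164 88 [74. 79. 88.]
166 113 [76. 85. 91.]
168 41 [90. 91. 92.]
170 30 [91. 92. 93.]
172 35 [91. 92. 93.]
174 29 [91. 92. 93.]
176 36 [91. 92. 92.]
178 32 [91. 92. 92.]
180 32 [91. 92. 92.]
182 32 [91. 92. 92.]
184 35 [91. 92. 92.]
186 31 [91. 92. 92.]
188 19 [90. 91. 92.]
190 1 [90. 90. 90.]
```

View pics/w14.png

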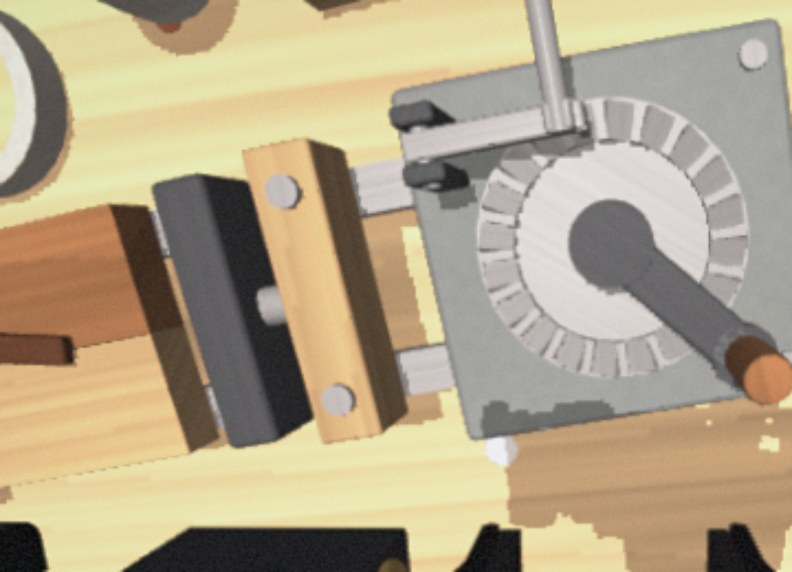

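```bash
python3 -c "
from cell import env
o=env.get_obs();print(o['time_s'],o['force'],o['joint_velocities'].round(1));print(env.sign_off())"
```

```text
24.95 [-0.22474123  0.76081818 -0.41868013] [-0.1  0.1 -0.  -0.4 -0.1  0.  -0.5]
the job is handed in; nothing more can be done
None
```

I folded the pawl back clear of the wheel and turned the crank backwards until the jaw met the stop screw. I then folded the pawl back down onto the teeth, let go and handed in at about 25 s.

**Last checks:**
- **Jaw:** it meets the screw at about y = 165 mm. The wheel turned about 52° (0.91 rad), by both the arm's travel and the camera's view of the handle. The picture shows no gap, and the handle had not moved after the pawl went down.
- **Force at the stop:** motion stopped there, with the handle force rising to 6.3 N in total. Free turning had read about 1 to 2 N, so the force above turning effort was about 4 to 5 N.
- **Pawl:** it is down and level. The bar centre is at about 96 mm, as it should be when down.
- **Robot and bench:** the gripper is clear of everything and the wrist force is about zero. I saw nothing else disturbed in the pictures, but I did not measure the loose items.

**What did not go cleanly:**
- **Lost grips:** the pawl slipped out of the fingers twice. The first time it dropped back onto the teeth before the wheel had moved. The second time it was already past upright, and it went over to its stop.
- **Fingertip position:** the cameras put the fingertips about 11 mm behind the reported TCP, not 11 mm ahead as stated. I allowed for that when folding the pawl back down. I gripped the handle before finding this, so that grip was only on its top 14 mm or so.
- **Pawl landing:** when the nose met the teeth, one reading showed about 16 N of upward push. I backed off before letting go.

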